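# Open the piece crock and stand the fallen king and loose pieces in it

### The job

Open the white piece crock by rocking its cork stopper out to one side and the other (a straight pull forces both rubber lips at once and tears them, so never do that) and set the stopper down upright on the tile. Then lay the fallen king in the mahogany sloping rest, foot down against the stop, let go of it there, then take it up again and stand it upright on the floor of the crock. Stand every bishop and rook that is on the table upright in the crock too, in any order, and leave the teapot, the tumbler and the mug where they are.

Things in the scene. Friction and masses are not known exactly. Their poses are not given: they have to be found in the camera images.
- stopper: Wide ribbed cork stopper, 0.25 kg, seated in the crock and turned with it. Origin at the centre of its underside, z up. From below: two ribs round it (double cones, each 18 mm high, 132 mm across at the edges, 142 to 144 mm at the peaks 9 and 37 mm up) on a body 126 mm across; rim disc 168 mm across from 56 to 66 mm, lying on the crock's rim; grip bar on top, see point stopper_bar.
- stopper_bar (a point): On the stopper's axis, 90 mm above its origin, where to grip its mahogany bar: 80 mm long (stopper x), 22 mm wide (y), 66 to 104 mm above the origin. Grip across its width, rock about its length so the y sides rise in turn by some 28 mm a step: each rib snaps past one lip, then the other. Both ribs are clear once both sides are 56 mm up. A lip takes about 10 N to pass.
- crock: White ceramic crock, fixed, 174 mm across, 160 mm inside, 75 mm high. Origin at the centre of its underside, x along the stopper's bar, y to the left lip. Two sprung rubber lips stand in the mouth at +y and -y only (28 mm long along x, 8 mm thick, centre 70 mm above the table, inner faces 66 mm from the axis).
- crock_floor (a point): Centre of the crock's inner floor, 8 mm above the table. Room for four pieces: for example the king 44 mm from here along the crock's x and others 42 to 44 mm from here at -x, +y and -y. All pieces stand higher than the rim.
- lip_left (a joint): How far the lip on the crock's +y side is pushed outward, m: 0 at rest, 0.007 at its stop; a rib that passes pushes it about 0.005 to 0.006. Both lips beyond 0.0025 at once tears them.
- lip_right (a joint): The same for the lip on the crock's -y side.
- trivet: Flat square terracotta tile, fixed, 180 x 180 x 10 mm, where the stopper goes. Origin at the centre of its underside.
- trivet_top (a point): Centre of the tile's upper face, 10 mm above the table.
- king: Maple king, 139 mm tall, 0.14 kg, lying on its side, head roughly towards the robot, axis 23 mm above the table. Origin at the centre of its foot's underside, z towards the head. Foot 46 mm square, 14 mm high; stem 26 mm square from 14 to 90 mm; round collar 46 mm across, 90 to 98 mm; head 26 mm square, 98 to 128 mm (grip to stand it); thin cross to 139 mm. All flats parallel.
- rest: Mahogany sloping rest, fixed, base 150 x 90 mm, origin at the centre of its underside. Its 45 degree slope falls along its +x (away from the robot) to a stop; side cheeks 52 mm apart, 18 mm high, along the lowest 36 mm; above them only a 20 mm wide spine, up to 106 mm from the stop, so fingers reach down beside it. A king laid in it has its foot at the stop, head up, towards -x.
- rest_seat (a point): Where the king's origin lies when it is home in the rest: 71 mm along +x and 32 mm above the origin of the rest; the king's z axis then points along (-0.707, 0, 0.707) of the rest.
- bishop1: maple bishop: a round foot 40 mm across and 14 mm high, round stem 22 mm across from 14 to 80 mm, round head 28 mm across from 80 to 108 mm (grip here) and a rounded point to 128 mm, 0.09 kg. Stands upright. Origin at the centre of the underside, z towards the head. May be absent.
- bishop2: maple bishop: a round foot 40 mm across and 14 mm high, round stem 22 mm across from 14 to 80 mm, round head 28 mm across from 80 to 108 mm (grip here) and a rounded point to 128 mm, 0.09 kg. Stands upright. Origin at the centre of the underside, z towards the head. May be absent.
- rook1: ebony rook: a round foot 42 mm across and 14 mm high, round stem 28 mm across from 14 to 72 mm, round head 34 mm across from 72 to 98 mm (grip here), notched crown to 106 mm, 0.09 kg. Stands upright. Origin at the centre of the underside, z towards the head. May be absent.
- rook2: ebony rook: a round foot 42 mm across and 14 mm high, round stem 28 mm across from 14 to 72 mm, round head 34 mm across from 72 to 98 mm (grip here), notched crown to 106 mm, 0.09 kg. Stands upright. Origin at the centre of the underside, z towards the head. May be absent.
- teapot: Dented aluminium teapot, bystander, about 140 mm across plus spout and handle, 115 mm high. Origin under its centre.
- tumbler: Ridged green glass tumbler, bystander, 68 mm across the rim, 100 mm high. Origin under its centre.
- mug: Blue mug, bystander, 80 mm across, 90 mm high. Origin under its centre.
There are look-alikes about, which are no part of the job. Leave any blue or purple look-alike of the king alone.

How it is judged:
On the way, in this order (a step that is already met when the one before it is completed fails the run):
1. the stopper is out of the crock and stands upright on the tile, let go (horizontal distance between stopper and trivet_top below 0.03 m and height (world z) of stopper below 0.016 m and angle between stopper's own z axis and vertical below 0.1 rad and contact force between the fingers and stopper below 0.3 N), for 0.2 s.
2. the king lies home in the sloping rest, foot at the stop, let go (distance between king and rest_seat below 0.015 m and angle between king's own z axis and vertical between 0.6 and 0.95 rad and contact force between the fingers and king below 0.3 N and linear speed of king below 0.02 m/s), for 0.2 s.
At the end, for the whole second after the job is handed in: The stopper stands upright on the tile, its centre within 30 mm of the tile's centre (leaning less than 0.1 rad); the king and every bishop and rook present stand at rest on the floor of the crock, upright within 0.15 rad (horizontal distance between stopper and trivet_top below 0.03 m and height (world z) of each of stopper, king, bishop1, bishop2, rook1, rook2 below 0.016 m and angle between stopper's own z axis and vertical below 0.1 rad and horizontal distance between each of king, bishop1, bishop2, rook1, rook2 and crock_floor below 0.075 m and angle between each of king, bishop1, bishop2, rook1, rook2's own z axis and vertical below 0.15 rad and linear speed of each of king, bishop1, bishop2, rook1, rook2 below 0.03 m/s); the robot touches nothing.
It fails at once if both rubber lips are forced outward at once by more than 2.5 mm (the stopper is pulled straight) (value of joint each of lip_left, lip_right above 0.0025 m).
It fails at once if the teapot, the tumbler or the mug is shifted by more than 30 mm or tipped (distance of any of teapot, tumbler, mug from where it was at the start of the episode above 0.03 m or angle between any of teapot, tumbler, mug's own z axis and vertical above 0.3 rad).
Of bishop1, bishop2, rook1, rook2 only 2 to 3 are there at a start; the rules pass over those that are not, and their reading is None.
At some moment in a run one of stopper may be knocked a few centimetres aside while the robot is not near it.
It also fails if it takes over 210 s, if anything falls off the work surface, if the arm or the gripper's body presses on something with over 40 N, if the wrist force passes 120 N, or if a joint passes its speed limit or range.

### The arm

A 7-joint arm with a two-finger parallel gripper is mounted at the origin on the work surface. World frame = base frame: x ahead of the robot, y to its left, z up, the work surface at z = 0. Lengths are in m, angles in rad, forces in N, time in s.
With the tool pointing down it reaches from about 0.35 to 0.9 m from the base axis. Payload 8.1 kg.
Tool frame: the origin (TCP) lies midway between the tips of the shut fingers; the grasp point (between the pads) lies arm.grip_point_offset behind it (arm.grip_point_offset is the distance from the TCP to the grasp point, in m); y points along the fingers, z is the direction in which the jaws open and shut, and the axes are right-handed (so a half turn about y gives the same grasp; the last joint's range is limited). The gripper opens to 92 mm and grips with 3 to 60 N. Pads are 19 mm wide; open, the fingers measure 130 mm over their backs; the gripper's body (75 mm by 190 mm) begins 47 mm behind the grasp point.
Start: joints at [1.097, 0.434, 0.025, 1.573, -0.012, 1.134, -0.075], TCP at [0.226, -0.583, 0.227] pointing down, gripper open.
Joint ranges: [-2.62, 2.62], [-0.44, 2.09], [-1.27, 1.32], [0.08, 2.57], [-1.32, 4.46], [0.12, 2], [-2.74, 2.74]. Speed limits (rad/s): [2.22, 2.22, 3.01, 3.01, 3.14, 3.14, 3.14].

### API

Orientations are given as a rotation vector (axis times angle).
In Python, from cell import arm, get_image, camera_info gives the robot as it stands.
- The arm moves only by the tool carry_out, never from a script. Its argument "steps" is one flat list of numbers, 5 for each row, row after row: the opening, from 0 (shut) to 1 (fully open), then the shift along the world's x, y, z in units of 0.1 m (1.0 is 0.1 m), then the turn about the world's z in units of 45 degrees (1.0 is 45 degrees). In form: [hand, dx, dy, dz, spin, hand, dx, dy, dz, spin, ...]. A call has 1 to 12 rows; each row is the pose to reach, as a shift and turn from the pose commanded when the call began; what a row does not reach only later rows make up. A row lasts 1/10 s, in which the tool goes at most 50 mm and 8.59 degrees, less where a joint would pass 70% of its speed; a pose out of reach is approached as far as the arm can. A call with a number of a shift or a turn outside -1 to 1 is refused whole. A call with a gripper value outside its range is refused whole. The fingers move at their own pace and stop on an object; "grip_force" is the grip in N (left out, the last holds). Time passes only in rows, so rows that repeat a pose let the fingers close. It gives the time, the measured TCP pose, the force and the opening at its end, in the units of the state.
- arm.observe(): the state, without advancing time (a new reading comes with each control period).
- get_image(name): name is "scene" or "top"; returns (picture, depth): 384x512x3 uint8, red, green, blue; 384x512 float32, m along the optical axis (not along the pixel's ray), 0 where there is no reading.
- camera_info(name): a dict with "fovy" (degrees; the focal length in pixels is half the picture's height over the tangent of half this angle, whatever the lens; pixels are square), "cx", "cy" (the principal point, pixels), "dist_coeffs" ([k1, k2, p1, p2, k3] as OpenCV has them; the pictures are not rectified), "R" (3x3) and "t" (3): a world point X has camera coordinates R X + t. Camera axes: x right, y down, z forward; pixel columns grow to the right and rows downward; lengths in m; the calibration is good to about 2 mm. A picture is of the moment at which its call begins. camera_info takes no time and is no camera call.
- arm.sign_off(): hands the job in, once; it reports no verdict.
The state is a dict: "clock": time; "joints": joint angles; "dq": joint speeds; "joint_efforts": joint torques, N m; "position": TCP position; "ee_rot": TCP orientation; "force": force on the tool from outside, world axes, zero at the start; "ft_torque": the same for the moment, N m; "width": opening from 0.0 (shut) to 1.0 (fully open).
Only numpy, scipy, OpenCV 4.12 (cv2) and the standard library are available. Lean on these libraries where they do the work, as an engineer would, in place of code of your own. Each camera call takes 0.05 s, during which the arm holds its last target. There are 200 camera calls.

## Working session

There is one attempt and no reset: what is moved stays moved. The work goes in short steps, Python scripts to look and compute and a tool call to move; the robot and the scene stay as the last step left them, time stands still between calls to the robot, and variables do not carry over. Pictures are saved under pics/ and viewed, about 12 in all and at most 16, crops included, and the job is handed in when it is done.

Besides the shell and the picture viewer there is one more tool, called as name(argument=value, ...), one argument or row to a line, values as JSON. carry_out: Moves the arm, as the interface text tells. Shifts and turns lie within -1 to 1; 1 stands for 0.1 m of shift or 45 degrees of turn. Its arguments: {"type":"object","properties":{"steps":{"type":"array","items":{"type":"number"}},"grip_force":{"type":"number"}},"required":["steps"]}

```bash
ls; mkdir -p pics; cat > h.py <<'E'
import numpy as np, cv2
from cell import arm, get_image, camera_info
def K(n):
    c=camera_info(n); f=192/np.tan(np.radians(c['fovy'])/2)
    return np.array([[f,0,c['cx']],[0,f,c['cy']],[0,0,1]]),np.array(c['dist_coeffs'],float),np.array(c['R']),np.array(c['t'])
def ray(n,uv):
    k,d,R,t=K(n); p=cv2.undistortPoints(np.array(uv,float).reshape(-1,1,2),k,d).reshape(-1,2)
    D=np.c_[p,np.ones(len(p))]@R; return -R.T@t,D
def plane(n,uv,z):
    o,D=ray(n,uv); return o+D*((z-o[2])/D[:,2])[:,None]
def cloud(n,dep):
    v,u=np.mgrid[0:384,0:512]; o,D=ray(n,np.c_[u.ravel(),v.ravel()])
    return (o+D*dep.reshape(-1,1)).reshape(384,512,3)
def proj(n,X):
    k,d,R,t=K(n); return cv2.projectPoints(np.array(X,float).reshape(-1,1,3),cv2.Rodrigues(R)[0],t,k,d)[0].reshape(-1,2)
def save(n,im,box=None,s=1):
    if box: im=im[box[1]:box[3],box[0]:box[2]]
    cv2.imwrite('pics/'+n+'.png',cv2.resize(im[...,::-1],None,fx=s,fy=s,interpolation=cv2.INTER_CUBIC))
def state():
    s=arm.observe(); np.set_printoptions(precision=4,suppress=True)
    for k in('clock','position','ee_rot','force','ft_torque','width','joints'): print(k,np.array(s[k]))
    return s
E
python3 - <<'E'
from h import *
state(); print(arm.grip_point_offset)
for n in('scene','top'):
    im,d=get_image(n); np.savez('pics/%s0.npz'%n,im=im,d=d); save(n+'0',im,None,1.5)
    c=camera_info(n); print(n,c['fovy'],c['cx'],c['cy'],c['dist_coeffs'],ray(n,[[256,192]])[0],np.array(c['R']), (d>0).mean())
E
```

```text
pics
clock 0.0
position [ 0.2262 -0.5821  0.226 ]
ee_rot [-0.3791  2.0206 -2.0176]
force [ 0.2006 -0.8338  0.3304]
ft_torque [ 0.0218  0.0476 -0.0118]
width 1.0001767592537492
joints [ 1.0974  0.4352  0.025   1.5741 -0.0116  1.134  -0.0751]
0.0188
scene 57.666959018179526 256.0221672858691 186.00842562334952 [-0.0449  0.      0.      0.      0.    ] [ 1.1933 -0.3053  0.7449] [[ 0.4977  0.8674 -0.0019]
 [ 0.5554 -0.3204 -0.7674]
 [-0.6662  0.3808 -0.6412]] 0.9953715006510416
top 55.74545380404452 259.9342232449994 188.8088651577488 [0.0071 0.     0.     0.     0.    ] [0.3378 0.0533 1.3636] [[ 0.0025 -0.9997 -0.0246]
 [-0.9939  0.0002 -0.1103]
 [ 0.1103  0.0247 -0.9936]] 0.9960530598958334
```

View pics/scene0.png

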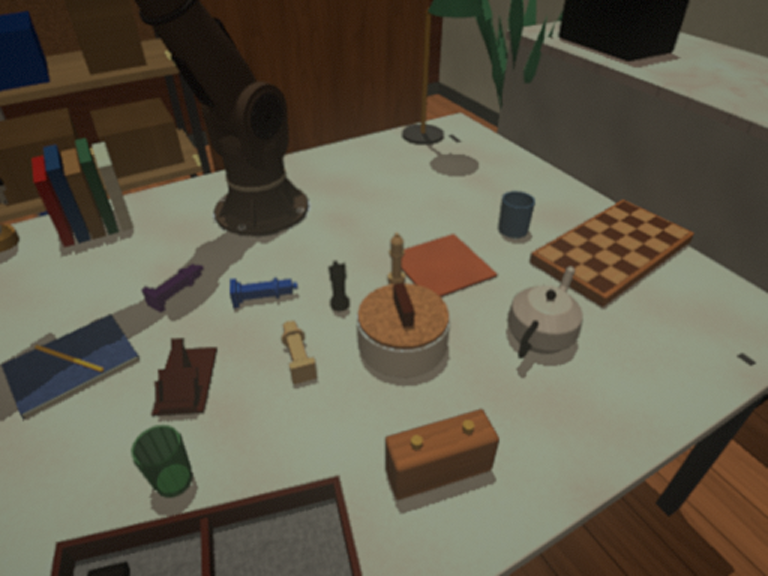

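View pics/top0.png

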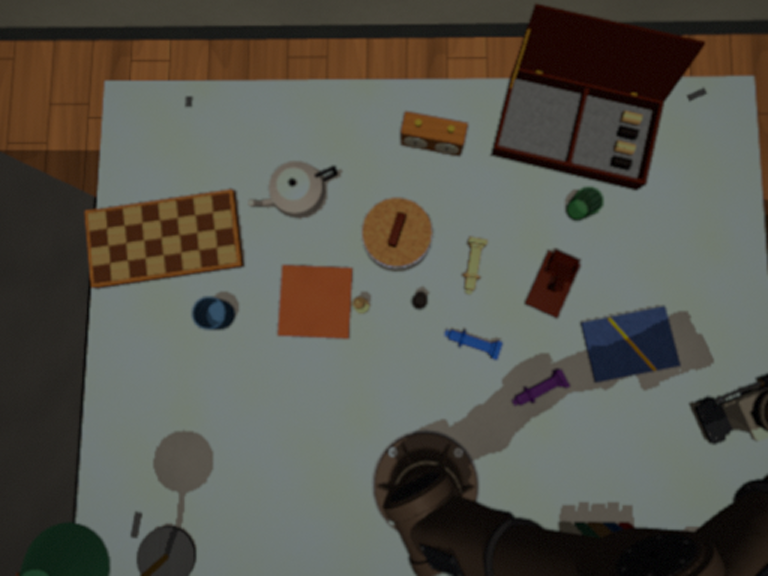

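The scene view shows the stoppered crock at about (403,325) and the tile at (447,264). The maple king lies at (298,350), with the rest at (183,378). A bishop stands at (397,258) and a rook at (339,285).

Several things could be the king or a loose piece, in top-view pixels:
- Pale maple piece at (475,263): fits the king by colour, with its head towards the robot.
- Blue (473,343) and purple (540,387): look-alikes, left alone.
- Pieces inside the box, around (625,140): not on the table.

I'll measure next and confirm with a crop.

```bash
cat > meas.py <<'E'
from h import *
def comp(P,m,amin=15):
    n,l,st,c=cv2.connectedComponentsWithStats(m.astype(np.uint8)); 
    return [(l==i) for i in range(1,n) if st[i,4]>=amin]
def circ(p):
    A=np.c_[2*p,np.ones(len(p))]; s=np.linalg.lstsq(A,(p**2).sum(1),rcond=None)[0]; return s[:2],np.sqrt(s[2]+s[:2]@s[:2])
E
python3 - <<'E'
from meas import *
import scipy.ndimage as nd
np.set_printoptions(precision=4,suppress=True)
for n in('top','scene'):
    z=np.load('pics/%s0.npz'%n); im,d=z['im'],z['d']; P=cloud(n,d); hsv=cv2.cvtColor(im,cv2.COLOR_RGB2HSV)
    ok=(d>0)&(P[...,0]>0.15)&(P[...,0]<0.95)&(abs(P[...,1])<0.75)
    print(n,'table z',np.median(P[...,2][ok&(abs(P[...,2])<.02)]))
    for m in comp(P,ok&(P[...,2]>.014)):
        q=P[m]; c=np.median(im[m],0); v,u=np.nonzero(m)
        print('px',int(u.mean()*1.5),int(v.mean()*1.5),'n',len(q),'xyz',q.mean(0),'min',q.min(0)[:2],'max',q.max(0),'rgb',c)
E
```

```text
top table z 0.0011840142507790752
px 587 138 n 3733 xyz [ 0.8527 -0.4076  0.0309] min [ 0.7251 -0.5935] max [ 0.95   -0.1673  0.0954] rgb [68. 63. 56.]
px 431 132 n 988 xyz [ 0.8509 -0.0165  0.0795] min [ 0.8164 -0.1001] max [0.9019 0.0643 0.1085] rgb [107.  66.  27.]
px 295 188 n 1283 xyz [0.7117 0.3146 0.082 ] min [0.6521 0.2195] max [0.7851 0.4271 0.1204] rgb [110. 105.  95.]
px 585 202 n 378 xyz [ 0.6777 -0.3855  0.0673] min [ 0.6421 -0.4166] max [ 0.709  -0.3499  0.1064] rgb [24.5 48.5 28. ]
px 181 235 n 3952 xyz [0.6061 0.6092 0.0319] min [0.4893 0.4597] max [0.7275 0.7499 0.0419] rgb [99. 66. 34.]
px 395 233 n 1861 xyz [0.5995 0.0715 0.0865] min [ 0.5191 -0.0121] max [0.6926 0.1579 0.1289] rgb [115.  81.  43.]
px 472 261 n 323 xyz [ 0.5376 -0.1159  0.0369] min [ 0.4625 -0.1493] max [ 0.6018 -0.0907  0.054 ] rgb [112. 111.  76.]
px 561 268 n 427 xyz [ 0.5205 -0.3314  0.042 ] min [ 0.4616 -0.3779] max [ 0.5744 -0.2908  0.0936] rgb [36.  8.  3.]
px 418 298 n 89 xyz [0.4428 0.0172 0.0899] min [0.4269 0.0006] max [0.4598 0.0343 0.1113] rgb [28. 24. 21.]
px 210 312 n 372 xyz [0.4116
[... 3245 characters left out ...]
x 291 546 n 20 xyz [ 0.865  -0.2639  0.0147] min [ 0.8519 -0.2686] max [ 0.876  -0.2567  0.0163] rgb [85.5 83.  75.5]
px 258 548 n 26 xyz [ 0.8446 -0.3033  0.0147] min [ 0.8374 -0.3143] max [ 0.8512 -0.294   0.0165] rgb [81.5 79.  71.5]
px 192 558 n 15 xyz [ 0.8141 -0.3865  0.0148] min [ 0.8089 -0.3923] max [ 0.8203 -0.381   0.0163] rgb [85. 82. 74.]
px 270 567 n 73 xyz [ 0.8763 -0.299   0.0149] min [ 0.8631 -0.323 ] max [ 0.8873 -0.2815  0.0165] rgb [86. 83. 75.]
px 334 568 n 24 xyz [ 0.9195 -0.2254  0.0147] min [ 0.9073 -0.2339] max [ 0.9321 -0.2183  0.0159] rgb [86. 84. 76.]
px 294 571 n 55 xyz [ 0.8965 -0.2731  0.015 ] min [ 0.8847 -0.2972] max [ 0.9109 -0.2544  0.017 ] rgb [85. 82. 75.]
```

```bash
python3 - <<'E'
from h import *
z=np.load('pics/top0.npz')['im']; y=np.load('pics/scene0.npz')['im']
a=cv2.resize(z[125:255,180:400],(800,473),interpolation=cv2.INTER_CUBIC)
a=np.clip(a.astype(float)*1.4,0,255).astype(np.uint8)
save('crop_top',a)
E
```

```text
(no output)
```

View pics/crop_top.png

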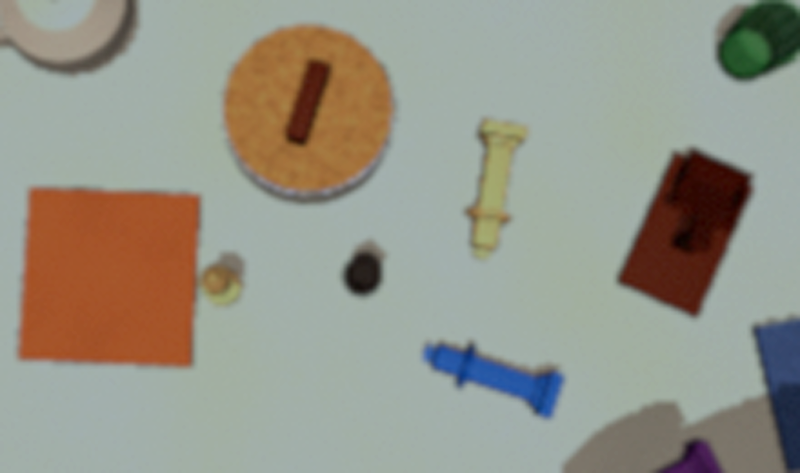

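The crop shows the maple king at (493,185), foot away from the robot, and no other maple king. The rook is at (363,272). The bishop is at (222,283), right at the tile's edge. The rest is at (687,232). Next I'll fit the exact poses.

```bash
cat >> meas.py <<'E'
def get(n,store=None):
    if store: z=np.load(store); im,d=z['im'],z['d']
    else: im,d=get_image(n)
    return im,d,cloud(n,d)
def near(P,x,y,r,z0,z1): return (np.hypot(P[...,0]-x,P[...,1]-y)<r)&(P[...,2]>z0)&(P[...,2]<z1)
def rect(m,n,z):
    c=max(cv2.findContours(m.astype(np.uint8),cv2.RETR_EXTERNAL,cv2.CHAIN_APPROX_NONE)[0],key=cv2.contourArea)
    w=plane(n,c.reshape(-1,2),z)[:,:2]; return cv2.minAreaRect((w*1000).astype(np.float32)),w
E
python3 - <<'E'
from meas import *
np.set_printoptions(precision=4,suppress=True)
for n in('top','scene'):
    im,d,P=get(n,'pics/%s0.npz'%n); hsv=cv2.cvtColor(im,cv2.COLOR_RGB2HSV)
    print('==',n)
    # stopper
    r,w=rect(near(P,.605,.07,.09,.080,.135),n,.085) if n=='top' else (None,None)
    if r: print('disc minrect',r)
    red=(im[...,0]<95)&(hsv[...,1]>110)
    b=near(P,.605,.07,.07,.105,.135)&red
    r,_=rect(b,n,.123); print('bar',r,'mean',P[b].mean(0))
    # tile
    t=(hsv[...,0]<12)&(hsv[...,1]>150)&near(P,.44,.25,.2,-.01,.03); r,_=rect(t,n,.01); print('tile',r)
    # king axis
    k=near(P,.537,-.117,.09,.012,.07); r,_=rect(k,n,.023); print('king',r)
    q=P[k&(P[...,2]>.03)]; a=np.linalg.svd(q[:,:2]-q[:,:2].mean(0),full_matrices=False)[2][0]; s=(q[:,:2])@a
    print(' axis',a,np.degrees(np.arctan2(a[1],a[0])))
    # rest base
    R=(im.sum(-1)<150)&near(P,.505,-.325,.12,-.005,.12)&(hsv[...,1]>110); r,_=rect(R,n,.006); print('rest',r,'high',P[R&(P[...,2]>.075)].mean(0))
    for nm,x,y,zt,z0 in(('bishop',.437,.157,.0,.112),('rook',.447,.015,0,.098)):
        p=near(P,x,y,.04,z0,.15); print(nm,P[p].mean(0),p.sum())
        print('   all px',np.argwhere(near(P,x,y,.04,.02,.15)).mean(0)[::-1])
E
```

```text
== top
disc minrect ((605.3709716796875, 71.93247985839844), (165.7681884765625, 165.53607177734375), 18.61402702331543)
bar ((603.708984375, 71.58639526367188), (22.008697509765625, 82.5213851928711), 71.8690414428711) mean [0.6033 0.0714 0.1228]
tile ((444.133056640625, 275.2978210449219), (171.70370483398438, 172.96119689941406), 87.61219024658203)
king ((533.050537109375, -117.48310089111328), (48.84221267700195, 142.17137145996094), 80.189453125)
 axis [-0.9838  0.1795] 169.65922288154633
rest ((492.5983581542969, -318.421142578125), (82.97198486328125, 152.8076171875), 65.15084075927734) high [ 0.4749 -0.3116  0.0844]
bishop [0.4338 0.1589 0.118 ] 42
   all px [238.7606 201.6197]
rook [0.4451 0.0166 0.1029] 54
   all px [279.3797 198.557 ]
== scene
bar ((615.7379760742188, 63.896026611328125), (22.966598510742188, 93.94417572021484), 72.2515640258789) mean [0.6123 0.0666 0.1192]
tile ((449.8162841796875, 270.5497741699219), (173.2752685546875, 172.63253784179688), 87.66283416748047)
king ((532.9283447265625, -115.41943359375), (48.9177360534668, 152.63333129882812), 78.92353057861328)
 axis [ 0.9838 -0.1795] -10.341665598886046
rest ((475.1313781738281, -315.98046875), (95.52371215820312, 169.83566284179688), 65.51525115966797) high [ 0.479  -0.3118  0.0811]
bishop [0.4388 0.1577 0.1167] 27
   all px [264.5317 169.2732]
rook [0.4477 0.0146 0.1021] 48
   all px [225.4405 187.0913]
```

```bash
cat >> h.py <<'E'
from scipy.spatial.transform import Rotation as Rn
def jaw():
    R=Rn.from_rotvec(arm.observe()['ee_rot']).as_matrix(); return R, np.degrees(np.arctan2(R[1,2],R[0,2]))
def todo(x,y,z,ang=None):
    s=arm.observe(); print('clock',round(s['clock'],2),'pos',np.round(s['position'],4),'F',np.round(s['force'],1),'T',np.round(s['ft_torque'],2),'w',round(s['width'],3),'j7',np.round(s['joints'],2))
    R,a=jaw(); print('jaw ang',round(a,2),'approach',R[:,1].round(3),'d(0.1m)',np.round((np.array([x,y,z])-s['position'])*10,3), None if ang is None else 'spin45 %.3f'%(((ang-a+90)%180-90)/45))
E
python3 -c "
from h import *
todo(.605,.0715,.25,-18.1)"
```

```text
clock 0.1 pos [ 0.2263 -0.5822  0.2261] F [ 0.8 -0.3 -0.8] T [-0.01  0.06  0.03] w 1.001 j7 [ 1.1   0.44  0.03  1.57 -0.01  1.13 -0.08]
jaw ang -68.76 approach [-0.001  0.001 -1.   ] d(0.1m) [3.787 6.537 0.239] spin45 1.126
```

carry_out(
  steps=[1, 0.54, 0.934, 0.24, 0.161, 1, 0.54, 0.934, 0.24, 0.161, 1, 0.54, 0.934, 0.24, 0.161],
  grip_force=30,
)

```text
clock: 0.4
position: [0.2845, -0.4845, 0.2517]
ee_rot: [-0.496, 1.939, -1.937]
force: [-0.3, -0.8, 0.6]
width: 1.001
```

carry_out(
  steps=[1, 0.54, 0.934, 0, 0.161, 1, 0.54, 0.934, 0, 0.161, 1, 0.54, 0.934, 0, 0.161],
)

```text
clock: 0.7
position: [0.3379, -0.3902, 0.2508]
ee_rot: [-0.605, 1.861, -1.857]
force: [0.6, 0.2, -0.0]
width: 0.999
```

carry_out(
  steps=[1, 0.54, 0.934, 0, 0.161, 1, 0.54, 0.934, 0, 0.161, 1, 0.54, 0.934, 0, 0.161],
)

```text
clock: 1.0
position: [0.3914, -0.297, 0.2508]
ee_rot: [-0.705, 1.779, -1.776]
force: [0.1, -0.9, -0.3]
width: 0.997
```

carry_out(
  steps=[1, 0.54, 0.934, 0, 0.161, 1, 0.54, 0.934, 0, 0.161, 1, 0.54, 0.934, 0, 0.161],
)

```text
clock: 1.3
position: [0.4451, -0.2037, 0.2509]
ee_rot: [-0.799, 1.696, -1.693]
force: [0.1, 0.4, -0.5]
width: 1.002
```

carry_out(
  steps=[1, 0.54, 0.934, 0, 0.161, 1, 0.54, 0.934, 0, 0.161, 1, 0.54, 0.934, 0, 0.161],
)

```text
clock: 1.6
position: [0.4988, -0.1102, 0.2508]
ee_rot: [-0.886, 1.61, -1.607]
force: [0.1, 0.3, 0.4]
width: 0.999
```

carry_out(
  steps=[1, 0.54, 0.934, 0, 0.161, 1, 0.54, 0.934, 0, 0.161, 1, 0.54, 0.934, 0, 0.161],
)

```text
clock: 1.9
position: [0.5523, -0.0167, 0.2506]
ee_rot: [-0.968, 1.524, -1.52]
force: [0.2, -0.2, -0.0]
width: 0.998
```

carry_out(
  steps=[1, 0.54, 0.934, 0, 0.161, 1, 0.54, 0.934, 0, 0.161, 1, 0.54, 0.934, 0, 0.161, 1, 0.54, 0.934, 0, 0.161, 1, 0.54, 0.934, 0, 0.161, 1, 0.54, 0.934, 0, 0.161],
)

```text
clock: 2.5
position: [0.6041, 0.0687, 0.2506]
ee_rot: [-1.043, 1.439, -1.441]
force: [0.4, 0.3, -0.7]
width: 0.995
```

```bash
python3 - <<'E'
from meas import *
np.set_printoptions(precision=4,suppress=True)
todo(.605,.0715,.092,-18.1)
im,d,P=get('top'); np.savez('pics/top1.npz',im=im,d=d)
m=(d>0)&(P[...,2]>.014)&(P[...,0]>.05)&(P[...,0]<.95)&(P[...,1]<-.2)&(P[...,1]>-.9)
for c in comp(P,m): print(P[c].mean(0),P[c].max(0),c.sum(),np.median(im[c],0))
E
```

```text
clock 2.5 pos [0.6041 0.0687 0.2506] F [ 0.4  0.3 -0.7] T [-0.03 -0.06  0.  ] w 0.995 j7 [ 0.11  0.43 -0.46  1.55  0.2   1.2  -0.7 ]
jaw ang -18.22 approach [-0.    -0.001 -1.   ] d(0.1m) [ 0.009  0.028 -1.586] spin45 0.003
[ 0.8528 -0.4186  0.0303] [ 0.95   -0.2     0.1054] 3573 [84. 80. 70.]
[ 0.6779 -0.3857  0.0671] [ 0.7092 -0.35    0.1068] 375 [31. 59. 35.]
[ 0.5203 -0.3313  0.0421] [ 0.574  -0.2904  0.0932] 427 [44. 11.  4.]
[ 0.3471 -0.5022  0.0166] [ 0.4349 -0.3831  0.0278] 1102 [47. 62. 92.]
[ 0.2813 -0.4197  0.0163] [ 0.3034 -0.4038  0.021 ] 46 [47. 62. 94.]
[ 0.2555 -0.3129  0.0387] [ 0.2822 -0.2772  0.0527] 147 [ 94.  43. 104.]
[ 0.2591 -0.431   0.0156] [ 0.2747 -0.4107  0.019 ] 18 [47.  62.5 94. ]
```

carry_out(
  steps=[1, 0, 0.03, -0.5, 0, 1, 0, 0.03, -1, 0, 1, 0, 0.03, -1, 0, 1, 0, 0.03, -1, 0],
)

```text
clock: 2.95
position: [0.6043, 0.0733, 0.1515]
ee_rot: [-1.044, 1.439, -1.438]
force: [0.1, 1.1, 1.2]
width: 0.999
```

carry_out(
  steps=[1, 0, 0, -0.3, 0, 1, 0, 0, -0.45, 0, 1, 0, 0, -0.57, 0, 1, 0, 0, -0.57, 0, 1, 0, 0, -0.57, 0],
)

```text
clock: 3.45
position: [0.605, 0.0744, 0.0947]
ee_rot: [-1.042, 1.437, -1.437]
force: [-0.0, -0.3, -0.4]
width: 1.004
```

```bash
python3 - <<'E'
from meas import *
todo(.6045,.0717,.092,-18.1)
im,d=get_image('scene'); save('s2',im,(200,130,400,270),4)
E
```

```text
clock 3.45 pos [0.605  0.0744 0.0947] F [-0.  -0.3 -0.4] T [-0.01 -0.12  0.03] w 1.004 j7 [ 0.08  0.58 -0.42  1.73  0.29  0.89 -0.78]
jaw ang -18.04 approach [ 0.001  0.    -1.   ] d(0.1m) [-0.005 -0.027 -0.027] spin45 -0.001
```

View pics/s2.png

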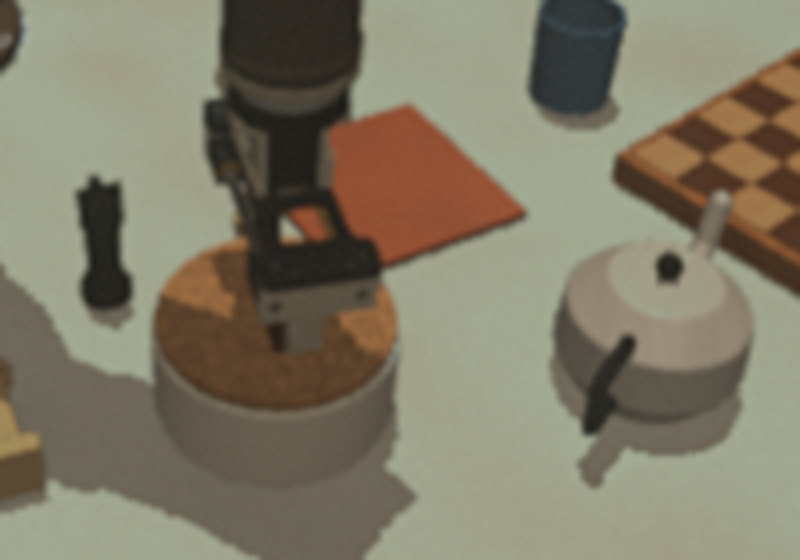

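The crop shows the fingers straddling the bar's ends at (300,320). The bar shows slightly to the left of the near finger. I'll correct y by -3 mm and grip the bar along its length, because the tool can't tilt and this grip acts as a hinge for the rocking.

carry_out(
  steps=[1, 0, -0.03, 0, 0, 1, 0, -0.03, 0, 0, 0.6, 0, -0.03, 0, 0, 0.6, 0, -0.03, 0, 0, 0.6, 0, -0.03, 0, 0, 0.6, 0, -0.03, 0, 0, 0.6, 0, -0.03, 0, 0, 0.6, 0, -0.03, 0, 0],
  grip_force=35,
)

```text
clock: 4.3
position: [0.6045, 0.0713, 0.0939]
ee_rot: [-1.043, 1.437, -1.437]
force: [-0.5, -0.7, 3.3]
width: 0.867
```

```bash
python3 -c "
from h import *
todo(.6045,.0717,.092,-18.1)"
```

```text
clock 4.3 pos [0.6045 0.0713 0.0939] F [-0.5 -0.7  3.3] T [-0.14  0.1   0.04] w 0.867 j7 [ 0.08  0.58 -0.42  1.73  0.29  0.89 -0.78]
jaw ang -18.04 approach [ 0. -0. -1.] d(0.1m) [-0.     0.004 -0.019] spin45 -0.001
```

carry_out(
  steps=[0.6, 0.006, 0.019, 0, 0, 0.6, 0.0125, 0.038, 0, 0, 0.6, 0.0125, 0.038, 0, 0, 0.6, 0.0125, 0.038, 0, 0],
)

```text
clock: 4.7
position: [0.6058, 0.0741, 0.0939]
ee_rot: [-1.044, 1.437, -1.439]
force: [-1.4, -4.0, 5.7]
width: 0.869
```

```bash
python3 -c "
from h import *
todo(.6045,.0717,.092,-18.1)"
```

```text
clock 4.7 pos [0.6058 0.0741 0.0939] F [-1.4 -4.   5.7] T [-0.62  0.25  0.02] w 0.869 j7 [ 0.07  0.58 -0.42  1.73  0.29  0.89 -0.78]
jaw ang -18.09 approach [ 0.    -0.001 -1.   ] d(0.1m) [-0.013 -0.024 -0.019] spin45 -0.000
```

carry_out(
  steps=[0.6, 0.006, 0.019, 0.0, 0, 0.6, 0.006, 0.019, 0.02, 0, 0.6, 0.006, 0.019, 0.03, 0, 0.6, 0.006, 0.019, 0.03, 0],
)

```text
clock: 5.1
position: [0.6058, 0.0758, 0.0959]
ee_rot: [-1.045, 1.438, -1.439]
force: [1.2, -5.0, -4.9]
width: 0.869
```

```bash
python3 -c "
from h import *
todo(.6045,.0717,.092,-18.1)"
```

```text
clock 5.1 pos [0.6058 0.0758 0.0959] F [ 1.2 -5.  -4.9] T [-1.36 -0.29 -0.1 ] w 0.869 j7 [ 0.07  0.58 -0.42  1.72  0.29  0.9  -0.78]
jaw ang -18.09 approach [-0.001 -0.001 -1.   ] d(0.1m) [-0.013 -0.041 -0.039] spin45 -0.000
```

carry_out(
  steps=[0.6, 0.005, 0.014, 0.02, 0, 0.6, 0.009, 0.028, 0.04, 0, 0.6, 0.009, 0.028, 0.04, 0, 0.6, 0.009, 0.028, 0.04, 0],
)

```text
clock: 5.5
position: [0.6066, 0.08, 0.1002]
ee_rot: [-1.045, 1.438, -1.437]
force: [-0.4, -2.8, -10.3]
width: 0.873
```

```bash
python3 -c "
from h import *
todo(.6045,.0717,.092,-18.1)
im,d=get_image('scene'); save('s3',im,(230,160,310,260),6)"
```

```text
clock 5.5 pos [0.6066 0.08   0.1002] F [ -0.4  -2.8 -10.3] T [-1.16  0.09 -0.11] w 0.873 j7 [ 0.07  0.58 -0.42  1.72  0.29  0.91 -0.79]
jaw ang -18.02 approach [-0.001 -0.    -1.   ] d(0.1m) [-0.021 -0.083 -0.082] spin45 -0.002
```

View pics/s3.png

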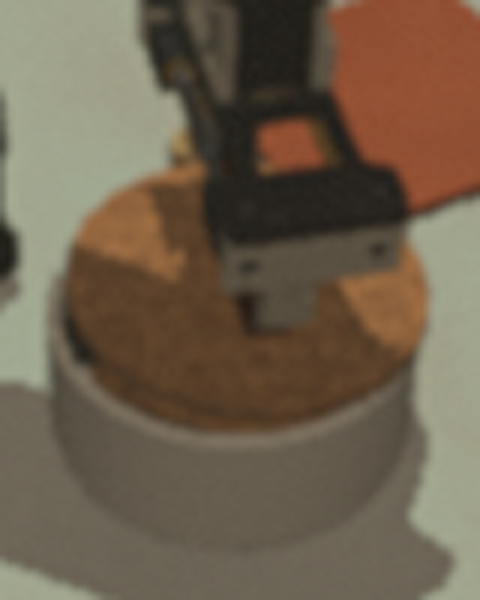

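The crop shows the -y side (left, at (75,340)) rising while the right side stays down, so the rocking works. I'll add a tilt read-out and go on.

```bash
cat >> meas.py <<'E'
A=np.radians(-18.1); EX=np.array([np.cos(A),np.sin(A)]); EY=np.array([-EX[1],EX[0]]); C0=np.array([.605,.0717])
def tilt(n='scene'):
    im,d,P=get(n); hsv=cv2.cvtColor(im,cv2.COLOR_RGB2HSV)
    m=near(P,.605,.0717,.095,.078,.16)&(hsv[...,0]<20)&(hsv[...,1]>90)&(im[...,0]>60)
    q=P[m]; l=(q[:,:2]-C0)@np.c_[EX,EY]; 
    B=np.c_[l,np.ones(len(l))]; k=np.ones(len(l),bool)
    for _ in range(6):
        s=np.linalg.lstsq(B[k],q[k,2],rcond=None)[0]; r=q[:,2]-B@s; k=abs(r)<max(.003,1.5*np.median(abs(r)))
    print(n,'n',k.sum(),'slope x,y',s[:2].round(3),'rise +y %.1f -y %.1f mm'%tuple(((s[2]+s[1]*np.array([.066,-.066])-.085)*1000)),'y extent',(l[k,1].min()*1e3).round(1),(l[k,1].max()*1e3).round(1))
E
python3 -c "
from meas import *
tilt(); tilt('top')"
```

```text
scene n 1283 slope x,y [ 0.015 -0.061] rise +y 1.4 -y 9.5 mm y extent -76.3 85.5
top n 80 slope x,y [-0.019 -0.056] rise +y 2.8 -y 10.2 mm y extent -35.2 86.7
```

carry_out(
  steps=[0.6, 0.005, 0.014, 0.02, 0, 0.6, 0.009, 0.028, 0.04, 0, 0.6, 0.009, 0.028, 0.04, 0, 0.6, 0.009, 0.028, 0.04, 0],
)

```text
clock: 6.05
position: [0.6079, 0.0834, 0.1053]
ee_rot: [-1.043, 1.437, -1.436]
force: [-3.6, -0.6, -6.8]
width: 0.87
```

```bash
python3 -c "
from meas import *
todo(.6045,.0717,.092,-18.1)
tilt(); tilt('top')"
```

```text
clock 6.05 pos [0.6079 0.0834 0.1053] F [-3.6 -0.6 -6.8] T [-0.48  0.83  0.16] w 0.87 j7 [ 0.06  0.58 -0.42  1.71  0.28  0.92 -0.79]
jaw ang -17.99 approach [ 0.     0.001 -1.   ] d(0.1m) [-0.034 -0.117 -0.133] spin45 -0.002
scene n 1282 slope x,y [ 0.015 -0.135] rise +y 2.1 -y 20.0 mm y extent -75.5 86.9
top n 62 slope x,y [ 0.065 -0.188] rise +y 5.0 -y 29.9 mm y extent -31.3 86.9
```

carry_out(
  steps=[0.6, 0.004, 0.012, 0.02, 0, 0.6, 0.007, 0.021, 0.04, 0, 0.6, 0.007, 0.021, 0.04, 0, 0.6, 0.007, 0.021, 0.04, 0],
)

```text
clock: 6.55
position: [0.6087, 0.0854, 0.1086]
ee_rot: [-1.043, 1.437, -1.436]
force: [-1.4, 3.2, -13.1]
width: 0.87
```

```bash
python3 -c "
from meas import *
todo(.6045,.0717,.092,-18.1)
tilt()"
```

```text
clock 6.55 pos [0.6087 0.0854 0.1086] F [ -1.4   3.2 -13.1] T [0.27 0.46 0.14] w 0.87 j7 [ 0.06  0.57 -0.42  1.7   0.28  0.92 -0.79]
jaw ang -18.01 approach [-0.     0.001 -1.   ] d(0.1m) [-0.042 -0.137 -0.166] spin45 -0.002
scene n 1278 slope x,y [ 0.013 -0.18 ] rise +y 2.9 -y 26.7 mm y extent -73.2 87.2
```

carry_out(
  steps=[0.6, -0.012, -0.038, 0.0, 0, 0.6, -0.025, -0.076, 0.01, 0, 0.6, -0.025, -0.076, 0.01, 0, 0.6, -0.025, -0.076, 0.01, 0],
)

```text
clock: 7.0
position: [0.6077, 0.0783, 0.1111]
ee_rot: [-1.039, 1.436, -1.437]
force: [-0.1, 4.8, -3.1]
width: 0.869
```

```bash
python3 -c "
from meas import *
todo(.6045,.0717,.092,-18.1)
tilt()"
```

```text
clock 7.0 pos [0.6077 0.0783 0.1111] F [-0.1  4.8 -3.1] T [ 1.48 -0.03 -0.09] w 0.869 j7 [ 0.07  0.57 -0.42  1.71  0.28  0.92 -0.78]
jaw ang -18.05 approach [ 0.003  0.002 -1.   ] d(0.1m) [-0.032 -0.066 -0.191] spin45 -0.001
scene n 1288 slope x,y [ 0.016 -0.157] rise +y 5.5 -y 26.3 mm y extent -80.6 80.5
```

carry_out(
  steps=[0.6, -0.012, -0.038, 0.01, 0, 0.6, -0.022, -0.066, 0.03, 0, 0.6, -0.022, -0.066, 0.03, 0, 0.6, -0.022, -0.066, 0.03, 0],
)

```text
clock: 7.45
position: [0.6062, 0.0739, 0.1149]
ee_rot: [-1.037, 1.435, -1.434]
force: [0.3, 9.6, -1.0]
width: 0.872
```

```bash
python3 -c "
from meas import *
todo(.6045,.0717,.092,-18.1)
tilt()"
```

```text
clock 7.45 pos [0.6062 0.0739 0.1149] F [ 0.3  9.6 -1. ] T [ 2.51 -0.19  0.07] w 0.872 j7 [ 0.09  0.56 -0.43  1.71  0.28  0.92 -0.76]
jaw ang -17.94 approach [ 0.005  0.004 -1.   ] d(0.1m) [-0.017 -0.022 -0.229] spin45 -0.004
scene n 1288 slope x,y [ 0.017 -0.108] rise +y 11.8 -y 26.0 mm y extent -83.2 79.3
```

carry_out(
  steps=[0.6, -0.006, -0.019, 0.02, 0, 0.6, -0.012, -0.038, 0.05, 0, 0.6, -0.012, -0.038, 0.05, 0, 0.6, -0.012, -0.038, 0.05, 0],
)

```text
clock: 7.9
position: [0.6047, 0.0687, 0.1197]
ee_rot: [-1.038, 1.435, -1.436]
force: [0.1, 7.1, -0.8]
width: 0.868
```

```bash
python3 -c "
from meas import *
todo(.6045,.0717,.092,-18.1)
tilt()"
```

```text
clock 7.9 pos [0.6047 0.0687 0.1197] F [ 0.1  7.1 -0.8] T [ 1.72  0.01 -0.12] w 0.868 j7 [ 0.09  0.55 -0.43  1.71  0.27  0.93 -0.76]
jaw ang -18.01 approach [ 0.005  0.003 -1.   ] d(0.1m) [-0.002  0.03  -0.277] spin45 -0.002
scene n 1285 slope x,y [ 0.017 -0.043] rise +y 20.5 -y 26.2 mm y extent -86.2 77.3
```

carry_out(
  steps=[0.6, -0.006, -0.019, 0.03, 0, 0.6, -0.012, -0.038, 0.06, 0, 0.6, -0.012, -0.038, 0.06, 0, 0.6, -0.012, -0.038, 0.06, 0],
)

```text
clock: 8.35
position: [0.603, 0.0633, 0.1249]
ee_rot: [-1.04, 1.436, -1.438]
force: [1.1, 4.5, 1.0]
width: 0.867
```

```bash
python3 -c "
from meas import *
todo(.6045,.0717,.092,-18.1)
tilt()"
```

```text
clock 8.35 pos [0.603  0.0633 0.1249] F [1.1 4.5 1. ] T [ 1.15 -0.42  0.02] w 0.867 j7 [ 0.1   0.54 -0.43  1.71  0.27  0.94 -0.75]
jaw ang -18.05 approach [ 0.003  0.001 -1.   ] d(0.1m) [ 0.015  0.084 -0.329] spin45 -0.001
scene n 1302 slope x,y [0.017 0.021] rise +y 29.8 -y 27.1 mm y extent -89.1 75.2
```

carry_out(
  steps=[0.6, -0.006, -0.019, 0.03, 0, 0.6, -0.012, -0.038, 0.06, 0, 0.6, -0.012, -0.038, 0.06, 0, 0.6, -0.012, -0.038, 0.06, 0],
)

```text
clock: 8.8
position: [0.6009, 0.0586, 0.13]
ee_rot: [-1.043, 1.437, -1.438]
force: [1.3, 1.8, -1.7]
width: 0.872
```

```bash
python3 -c "
from meas import *
todo(.6045,.0717,.092,-18.1)
tilt()"
```

```text
clock 8.8 pos [0.6009 0.0586 0.13  ] F [ 1.3  1.8 -1.7] T [ 0.74 -0.69  0.04] w 0.872 j7 [ 0.11  0.53 -0.43  1.71  0.27  0.95 -0.74]
jaw ang -18.07 approach [ 0.001 -0.    -1.   ] d(0.1m) [ 0.036  0.131 -0.38 ] spin45 -0.001
scene n 1318 slope x,y [0.015 0.085] rise +y 39.5 -y 28.3 mm y extent -91.5 71.5
```

carry_out(
  steps=[0.6, -0.006, -0.019, 0.03, 0, 0.6, -0.012, -0.038, 0.06, 0, 0.6, -0.012, -0.038, 0.06, 0, 0.6, -0.012, -0.038, 0.06, 0],
)

```text
clock: 9.25
position: [0.5988, 0.0544, 0.1355]
ee_rot: [-1.044, 1.438, -1.438]
force: [0.8, -0.6, -5.8]
width: 0.87
```

```bash
python3 -c "
from meas import *
todo(.6045,.0717,.092,-18.1)
tilt()"
```

```text
clock 9.25 pos [0.5988 0.0544 0.1355] F [ 0.8 -0.6 -5.8] T [ 0.01 -0.53  0.05] w 0.87 j7 [ 0.12  0.53 -0.43  1.71  0.26  0.96 -0.73]
jaw ang -18.09 approach [-0.001 -0.001 -1.   ] d(0.1m) [ 0.057  0.173 -0.435] spin45 -0.000
scene n 1324 slope x,y [0.015 0.17 ] rise +y 51.6 -y 29.1 mm y extent -92.3 70.0
```

carry_out(
  steps=[0.6, -0.006, -0.019, 0.02, 0, 0.6, -0.009, -0.028, 0.04, 0, 0.6, -0.009, -0.028, 0.04, 0, 0.6, -0.009, -0.028, 0.04, 0],
)

```text
clock: 9.7
position: [0.5983, 0.0529, 0.1402]
ee_rot: [-1.043, 1.437, -1.437]
force: [-1.0, 2.2, -2.4]
width: 0.866
```

```bash
python3 -c "
from meas import *
todo(.6045,.0717,.092,-18.1)
tilt()"
```

```text
clock 9.7 pos [0.5983 0.0529 0.1402] F [-1.   2.2 -2.4] T [ 0.62  0.07 -0.06] w 0.866 j7 [ 0.13  0.52 -0.44  1.71  0.26  0.97 -0.72]
jaw ang -18.03 approach [ 0.  0. -1.] d(0.1m) [ 0.062  0.188 -0.482] spin45 -0.002
scene n 1346 slope x,y [0.012 0.213] rise +y 59.6 -y 31.5 mm y extent -92.1 69.3
```

carry_out(
  steps=[0.6, 0.012, 0.038, 0.04, 0, 0.6, 0.018, 0.057, 0.08, 0, 0.6, 0.018, 0.057, 0.12, 0, 0.6, 0.018, 0.057, 0.12, 0],
)

```text
clock: 10.15
position: [0.6008, 0.0581, 0.1527]
ee_rot: [-1.042, 1.436, -1.438]
force: [0.4, -0.7, -2.2]
width: 0.873
```

```bash
python3 -c "
from meas import *
todo(.6045,.0717,.092,-18.1)
tilt()"
```

```text
clock 10.15 pos [0.6008 0.0581 0.1527] F [ 0.4 -0.7 -2.2] T [-0.08 -0.08  0.04] w 0.873 j7 [ 0.12  0.51 -0.44  1.69  0.25  1.   -0.72]
jaw ang -18.05 approach [ 0.002 -0.    -1.   ] d(0.1m) [ 0.037  0.136 -0.607] spin45 -0.001
scene n 1361 slope x,y [0.006 0.214] rise +y 71.0 -y 42.8 mm y extent -86.4 71.6
```

carry_out(
  steps=[0.6, 0.01, 0.03, 0.3, 0, 0.6, 0.01, 0.03, 0.6, 0, 0.6, 0.01, 0.03, 0.97, 0, 0.6, 0.01, 0.03, 0.97, 0, 0.6, 0.01, 0.03, 0.97, 0],
)

```text
clock: 10.7
position: [0.6015, 0.061, 0.2492]
ee_rot: [-1.042, 1.436, -1.438]
force: [-0.6, -0.8, -3.2]
width: 0.868
```

carry_out(
  steps=[0.6, -0.17, 0.25, 0, 0, 0.6, -0.34, 0.5, 0, 0, 0.6, -0.52, 0.73, 0, 0, 0.6, -0.52, 0.73, 0, 0],
)

```text
clock: 11.1
position: [0.5457, 0.1381, 0.2474]
ee_rot: [-1.049, 1.436, -1.431]
force: [0.6, 0.5, -2.3]
width: 0.872
```

carry_out(
  steps=[0.6, -0.17, 0.25, 0, 0, 0.6, -0.34, 0.5, 0, 0, 0.6, -0.52, 0.73, 0, 0, 0.6, -0.52, 0.73, 0, 0],
)

```text
clock: 11.5
position: [0.4939, 0.2105, 0.2477]
ee_rot: [-1.049, 1.436, -1.431]
force: [-0.3, -0.0, -2.5]
width: 0.869
```

carry_out(
  steps=[0.6, -0.17, 0.25, 0, 0, 0.6, -0.34, 0.5, 0, 0, 0.6, -0.52, 0.73, 0, 0, 0.6, -0.52, 0.73, 0, 0, 0.6, -0.52, 0.73, 0, 0],
)

```text
clock: 12.0
position: [0.4451, 0.2795, 0.2477]
ee_rot: [-1.046, 1.437, -1.438]
force: [-0.6, -0.2, -2.9]
width: 0.874
```

```bash
python3 -c "
from meas import *
todo(.445,.281,.082)
im,d=get_image('scene'); save('s4',im,(200,60,440,240),3.3)"
```

```text
clock 12.0 pos [0.4451 0.2795 0.2477] F [-0.6 -0.2 -2.9] T [-0.09 -0.1  -0.02] w 0.874 j7 [-0.22  0.32 -0.57  1.75  0.19  1.13 -1.16]
jaw ang -18.0 approach [-0.001 -0.001 -1.   ] d(0.1m) [-1.000e-03  1.500e-02 -1.657e+00] None
```

View pics/s4.png

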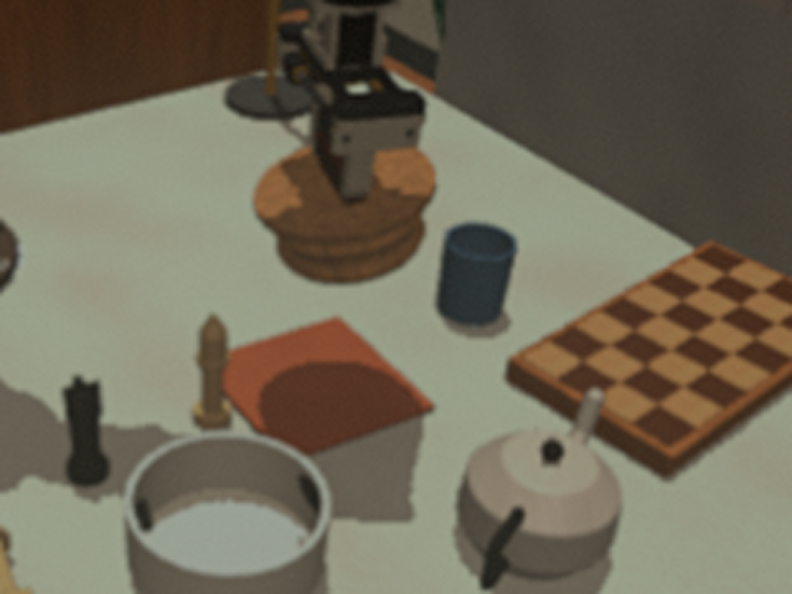

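The crop shows the crock open, with both lips at rest at (145,510) and (310,490). The stopper hangs tilted over the tile at (345,210), and the bishop at (212,370) is clear of it.

carry_out(
  steps=[0.6, 0, 0, -0.4, 0, 0.6, 0, 0, -0.8, 0, 0.6, 0, 0, -1, 0, 0.6, 0, 0, -1, 0],
)

```text
clock: 12.45
position: [0.4445, 0.277, 0.1454]
ee_rot: [-1.049, 1.44, -1.441]
force: [0.4, -0.4, -2.5]
width: 0.872
```

carry_out(
  steps=[0.6, 0, 0, -0.3, 0, 0.6, 0, 0, -0.45, 0, 0.6, 0, 0, -0.52, 0, 0.6, 0, 0, -0.58, 0, 0.6, 0, 0, -0.62, 0, 0.6, 0, 0, -0.64, 0, 0.6, 0, 0, -0.64, 0],
  grip_force=12,
)

```text
clock: 13.15
position: [0.4486, 0.2852, 0.0886]
ee_rot: [-1.032, 1.437, -1.432]
force: [0.9, 7.9, 11.5]
width: 0.872
```

```bash
cat >> meas.py <<'E'
def disc(n,x,y,z0,z1):
    im,d,P=get(n); hsv=cv2.cvtColor(im,cv2.COLOR_RGB2HSV)
    m=near(P,x,y,.11,z0,z1)&(hsv[...,0]<20)&(hsv[...,1]>90)&(im[...,0]>60); q=P[m]; c0=np.array([x,y])
    B=np.c_[q[:,:2]-c0,np.ones(len(q))]; k=np.ones(len(q),bool)
    for _ in range(6):
        s=np.linalg.lstsq(B[k],q[k,2],rcond=None)[0]; r=q[:,2]-B@s; k=abs(r)<max(.003,1.5*np.median(abs(r)))
    p=q[k][:,:2]; h=cv2.convexHull((p*1000).astype(np.float32)); print(n,'plane',s.round(4),'n',k.sum(),'circle',cv2.minEnclosingCircle(h))
E
python3 -c "
from meas import *
todo(.445,.281,.085); disc('scene',.445,.281,.05,.12); disc('top',.445,.281,.05,.12)"
```

```text
clock 13.15 pos [0.4486 0.2852 0.0886] F [ 0.9  7.9 11.5] T [ 1.85 -0.05 -0.07] w 0.872 j7 [-0.29  0.5  -0.51  1.93  0.33  0.78 -1.29]
jaw ang -18.01 approach [ 0.008  0.009 -1.   ] d(0.1m) [-0.036 -0.042 -0.036] None
scene plane [0.0315 0.0926 0.0777] n 842 circle ((455.0616149902344, 289.8011474609375), 83.4777603149414)
top plane [-0.0028  0.1207  0.0846] n 54 circle ((490.5623779296875, 226.19989013671875), 28.17670440673828)
```

carry_out(
  steps=[0.6, -0.04, -0.05, 0, 0, 0.6, -0.04, -0.05, 0, 0, 0.6, -0.04, -0.05, -0.01, 0, 0.6, -0.04, -0.05, -0.01, 0, 1, -0.04, -0.05, 0.0, 0, 1, -0.04, -0.05, 0.01, 0, 1, -0.04, -0.05, 0.02, 0, 1, -0.04, -0.05, 0.02, 0, 1, -0.04, -0.05, 0.02, 0],
  grip_force=3,
)

```text
clock: 14.15
position: [0.4411, 0.275, 0.0867]
ee_rot: [-1.044, 1.437, -1.437]
force: [-0.4, -0.4, 0.0]
width: 1.001
```

```bash
python3 -c "
from meas import *
todo(.445,.281,.085); disc('scene',.445,.281,.05,.12)"
```

```text
clock 14.15 pos [0.4411 0.275  0.0867] F [-0.4 -0.4  0. ] T [-0.05 -0.07  0.01] w 1.001 j7 [-0.28  0.49 -0.51  1.95  0.33  0.78 -1.29]
jaw ang -18.05 approach [-0. -0. -1.] d(0.1m) [ 0.039  0.06  -0.017] None
scene plane [-0.0008  0.0013  0.0733] n 842 circle ((448.017333984375, 281.4972229003906), 84.73762512207031)
```

carry_out(
  steps=[1, 0, 0, 0.3, 0, 1, 0, 0, 0.7, 0, 1, 0, 0, 1, 0, 1, 0, 0, 1, 0],
)

```text
clock: 14.6
position: [0.4429, 0.2769, 0.1907]
ee_rot: [-1.036, 1.435, -1.436]
force: [0.3, 0.3, -0.1]
width: 0.999
```

carry_out(
  steps=[0.7, -0.02, -0.4, 0, 0.15, 0.7, -0.04, -0.8, 0, 0.3, 0.7, -0.05, -1, 0, 0.4, 0.7, -0.05, -1, 0, 0.4],
)

```text
clock: 15.0
position: [0.4359, 0.1713, 0.1858]
ee_rot: [-1.211, 1.211, -1.213]
force: [-0.5, 0.2, -0.0]
width: 0.719
```

carry_out(
  steps=[0.7, 0, -0.17, 0, 0, 0.7, 0, -0.17, 0, 0, 0.7, 0, -0.17, 0, 0, 0.7, 0, -0.17, 0, 0],
)

```text
clock: 15.4
position: [0.4361, 0.1594, 0.1867]
ee_rot: [-1.209, 1.209, -1.209]
force: [-0.5, 0.2, 0.2]
width: 0.701
```

```bash
python3 -c "
from meas import *
todo(.4363,.158,.075,0)
im,d,P=get('scene'); p=near(P,.437,.157,.03,.112,.135); print(P[p].mean(0),p.sum())
m=near(P,.605,.072,.1,.072,.08); print(cv2.minEnclosingCircle((P[m][:,:2]*1000).astype(np.float32)))"
```

```text
clock 15.4 pos [0.4361 0.1594 0.1867] F [-0.5  0.2  0.2] T [-0.03 -0.11 -0.02] w 0.701 j7 [ 0.05  0.28 -0.62  1.96  0.2   0.95 -0.67]
jaw ang 0.0 approach [-0.     0.001 -1.   ] d(0.1m) [ 0.002 -0.014 -1.117] spin45 -0.000
[0.43858206 0.15775621 0.11721442] 25
((606.5413818359375, 70.57881164550781), 85.98119354248047)
```

carry_out(
  steps=[0.7, 0.01, -0.01, -0.4, 0, 0.7, 0.01, -0.01, -0.8, 0, 0.7, 0.01, -0.01, -1, 0, 0.7, 0.01, -0.01, -1, 0],
)

```text
clock: 15.85
position: [0.4353, 0.1571, 0.0844]
ee_rot: [-1.214, 1.212, -1.207]
force: [0.2, -0.2, 0.5]
width: 0.696
```

carry_out(
  steps=[0.7, 0, 0, -0.11, 0, 0.7, 0, 0, -0.11, 0, 0.2, 0, 0, -0.11, 0, 0.2, 0, 0, -0.11, 0, 0.2, 0, 0, -0.11, 0, 0.2, 0, 0, -0.11, 0, 0.2, 0, 0, -0.11, 0, 0.2, 0, 0, -0.11, 0],
  grip_force=15,
)

```text
clock: 16.65
position: [0.4372, 0.1571, 0.0758]
ee_rot: [-1.209, 1.21, -1.21]
force: [-0.0, -0.2, -0.5]
width: 0.306
```

carry_out(
  steps=[0.2, 0, 0, 0.2, 0, 0.2, 0, 0, 0.5, 0, 0.2, 0, 0, 0.8, 0, 0.2, 0, 0, 1, 0, 0.2, 0, 0, 1, 0, 0.2, 0, 0, 1, 0],
)

```text
clock: 17.25
position: [0.4372, 0.1569, 0.1755]
ee_rot: [-1.208, 1.21, -1.21]
force: [-0.6, -1.0, -1.8]
width: 0.304
```

```bash
python3 -c "
from meas import *
todo(.597,.1125,.19,11.9)"
```

```text
clock 17.25 pos [0.4372 0.1569 0.1755] F [-0.6 -1.  -1.8] T [-0.02 -0.11 -0.  ] w 0.304 j7 [ 0.05  0.3  -0.62  1.98  0.22  0.93 -0.68]
jaw ang -0.07 approach [ 0. -0. -1.] d(0.1m) [ 1.598 -0.444  0.145] spin45 0.266
```

carry_out(
  steps=[0.2, 0.4, -0.11, 0.1, 0.07, 0.2, 0.8, -0.22, 0.1, 0.14, 0.2, 0.8, -0.22, 0.1, 0.14, 0.2, 0.8, -0.22, 0.1, 0.14],
)

```text
clock: 17.65
position: [0.5169, 0.1345, 0.1838]
ee_rot: [-1.261, 1.132, -1.128]
force: [-0.2, 0.4, -0.9]
width: 0.301
```

carry_out(
  steps=[0.2, 0.4, -0.11, 0, 0.06, 0.2, 0.8, -0.22, 0, 0.13, 0.2, 0.8, -0.22, 0, 0.13, 0.2, 0.8, -0.22, 0, 0.13, 0.2, 0.8, -0.22, 0, 0.13],
)

```text
clock: 18.15
position: [0.5954, 0.1142, 0.1851]
ee_rot: [-1.304, 1.053, -1.05]
force: [-1.0, -0.3, -0.8]
width: 0.303
```

```bash
python3 -c "
from meas import *
todo(.597,.1125,.085,11.9)"
```

```text
clock 18.15 pos [0.5954 0.1142 0.1851] F [-1.  -0.3 -0.8] T [ 0.01 -0.09 -0.02] w 0.303 j7 [ 0.12  0.51 -0.59  1.63  0.31  1.09 -0.34]
jaw ang 12.19 approach [-0.002  0.    -1.   ] d(0.1m) [ 0.016 -0.017 -1.001] spin45 -0.006
```

carry_out(
  steps=[0.2, 0.01, -0.02, -0.3, 0, 0.2, 0.01, -0.02, -0.6, 0, 0.2, 0.01, -0.02, -0.85, 0, 0.2, 0.01, -0.02, -1, 0, 0.2, 0.01, -0.02, -1, 0, 0.2, 0.01, -0.02, -1, 0],
)

```text
clock: 18.75
position: [0.5982, 0.1118, 0.0866]
ee_rot: [-1.301, 1.051, -1.052]
force: [-0.4, 1.1, 0.0]
width: 0.302
```

carry_out(
  steps=[0.2, 0, 0, -0.015, 0, 0.2, 0, 0, -0.015, 0, 0.55, 0, 0, -0.01, 0, 0.55, 0, 0, -0.01, 0, 0.55, 0, 0, -0.01, 0, 0.55, 0, 0, 0.3, 0, 0.55, 0, 0, 0.6, 0, 0.55, 0, 0, 1, 0, 0.55, 0, 0, 1, 0],
)

```text
clock: 19.65
position: [0.601, 0.1127, 0.1913]
ee_rot: [-1.294, 1.047, -1.055]
force: [0.2, 0.4, 0.5]
width: 0.548
```

```bash
python3 -c "
from meas import *
todo(.4465,.0155,.07,0)
im,d,P=get('scene'); p=near(P,.597,.1125,.03,.12,.15); print(P[p].mean(0),P[p].max(0),p.sum())
im,d,P=get('top'); p=near(P,.447,.0155,.03,.098,.12); print(P[p].mean(0))"
```

```text
clock 19.65 pos [0.601  0.1127 0.1913] F [0.2 0.4 0.5] T [ 0.07 -0.15  0.01] w 0.548 j7 [ 0.13  0.51 -0.59  1.62  0.31  1.09 -0.33]
jaw ang 12.11 approach [ 0.008  0.002 -1.   ] d(0.1m) [-1.545 -0.972 -1.213] spin45 -0.269
[0.6033373  0.11116922 0.1255875 ] [0.61019671 0.12192059 0.13416752] 36
[nan nan nan]<string>:5: RuntimeWarning: Mean of empty slice.
  ret = um.true_divide(
```

carry_out(
  steps=[0.7, -0.3, -0.17, 0, -0.15, 0.7, -0.6, -0.34, 0, -0.3, 0.7, -0.78, -0.49, 0, -0.5, 0.7, -0.78, -0.49, 0, -0.67, 0.7, -0.78, -0.49, 0, -0.67],
)

```text
clock: 20.25
position: [0.5193, 0.0613, 0.1849]
ee_rot: [-1.043, 1.44, -1.44]
force: [0.1, 1.0, 0.5]
width: 0.7
```

carry_out(
  steps=[0.7, -0.3, -0.17, 0, -0.15, 0.7, -0.6, -0.34, 0, -0.3, 0.7, -0.76, -0.48, 0, -0.5, 0.7, -0.76, -0.48, 0, -0.67, 0.7, -0.76, -0.48, 0, -0.67, 0.7, -0.76, -0.48, 0, -0.67],
)

```text
clock: 20.85
position: [0.4446, 0.0147, 0.1854]
ee_rot: [-0.692, 1.792, -1.791]
force: [0.8, 0.1, -0.6]
width: 0.697
```

```bash
python3 -c "
from meas import *
todo(.4465,.0155,.066,-48.1)
im,d,P=get('scene'); p=near(P,.4465,.0155,.04,.095,.12); print(P[p].mean(0),p.sum())"
```

```text
clock 20.85 pos [0.4446 0.0147 0.1854] F [ 0.8  0.1 -0.6] T [ 0.04 -0.02  0.07] w 0.697 j7 [ 0.2   0.22 -0.41  2.02  0.11  0.92 -1.1 ]
jaw ang -47.76 approach [-0.  0. -1.] d(0.1m) [ 0.019  0.008 -1.194] spin45 -0.008
[0.44750894 0.01476856 0.0999437 ] 71
```

carry_out(
  steps=[0.7, 0.02, 0.01, -0.4, 0, 0.7, 0.02, 0.01, -0.8, 0, 0.7, 0.02, 0.01, -1, 0, 0.7, 0.02, 0.01, -1, 0],
)

```text
clock: 21.3
position: [0.4445, 0.0155, 0.0832]
ee_rot: [-0.695, 1.797, -1.793]
force: [0.1, -0.0, 0.7]
width: 0.7
```

carry_out(
  steps=[0.7, 0, 0, -0.19, 0, 0.7, 0, 0, -0.19, 0, 0.7, 0, 0, -0.19, 0, 0.2, 0, 0, -0.19, 0, 0.2, 0, 0, -0.19, 0, 0.2, 0, 0, -0.19, 0, 0.2, 0, 0, -0.19, 0, 0.2, 0, 0, -0.19, 0, 0.2, 0, 0, -0.19, 0],
  grip_force=15,
)

```text
clock: 22.2
position: [0.4463, 0.0152, 0.0669]
ee_rot: [-0.686, 1.796, -1.796]
force: [0.3, -0.3, 2.7]
width: 0.371
```

carry_out(
  steps=[0.2, 0, 0, 0.2, 0, 0.2, 0, 0, 0.5, 0, 0.2, 0, 0, 0.8, 0, 0.2, 0, 0, 1, 0, 0.2, 0, 0, 1, 0, 0.2, 0, 0, 1, 0],
)

```text
clock: 22.8
position: [0.4461, 0.015, 0.1665]
ee_rot: [-0.686, 1.796, -1.797]
force: [0.4, -0.4, -1.7]
width: 0.366
```

```bash
python3 -c "
from meas import *
todo(.5745,.0435,.076,-48.1)"
```

```text
clock 22.8 pos [0.4461 0.015  0.1665] F [ 0.4 -0.4 -1.7] T [-0.02 -0.04  0.07] w 0.366 j7 [ 0.2   0.25 -0.42  2.04  0.13  0.88 -1.13]
jaw ang -48.21 approach [ 0. -0. -1.] d(0.1m) [ 1.284  0.285 -0.905] spin45 0.002
```

carry_out(
  steps=[0.2, 0.4, 0.09, 0.1, 0, 0.2, 0.7, 0.16, 0.1, 0, 0.2, 0.9, 0.2, 0.1, 0, 0.2, 0.9, 0.2, 0.1, 0],
)

```text
clock: 23.2
position: [0.5377, 0.0358, 0.1749]
ee_rot: [-0.687, 1.798, -1.795]
force: [-0.4, 0.6, -1.0]
width: 0.365
```

carry_out(
  steps=[0.2, 0.2, 0.04, 0, 0, 0.2, 0.38, 0.085, 0, 0, 0.2, 0.38, 0.085, 0, 0, 0.2, 0.38, 0.085, 0, 0, 0.2, 0.38, 0.085, 0, 0],
)

```text
clock: 23.7
position: [0.5728, 0.0433, 0.176]
ee_rot: [-0.688, 1.797, -1.797]
force: [-0.6, 0.7, -0.5]
width: 0.369
```

```bash
python3 -c "
from meas import *
todo(.5745,.0435,.076,-48.1)"
```

```text
clock 23.7 pos [0.5728 0.0433 0.176 ] F [-0.6  0.7 -0.5] T [-0.05 -0.07 -0.05] w 0.369 j7 [ 0.11  0.43 -0.38  1.74  0.19  1.01 -1.18]
jaw ang -48.19 approach [-0.002 -0.001 -1.   ] d(0.1m) [ 0.017  0.002 -1.   ] spin45 0.002
```

carry_out(
  steps=[0.2, 0.01, 0, -0.3, 0, 0.2, 0.01, 0, -0.6, 0, 0.2, 0.01, 0, -0.85, 0, 0.2, 0.01, 0, -0.99, 0, 0.2, 0.01, 0, -0.99, 0, 0.2, 0.01, 0, -1, 0],
)

```text
clock: 24.3
position: [0.5755, 0.0437, 0.0776]
ee_rot: [-0.685, 1.796, -1.796]
force: [0.4, 0.4, -1.1]
width: 0.364
```

carry_out(
  steps=[0.2, 0, 0, -0.01, 0, 0.2, 0, 0, -0.01, 0, 0.62, 0, 0, -0.01, 0, 0.62, 0, 0, -0.01, 0, 0.62, 0, 0, -0.01, 0, 0.62, 0, 0, 0.3, 0, 0.62, 0, 0, 0.6, 0, 0.62, 0, 0, 1, 0, 0.62, 0, 0, 1, 0],
)

```text
clock: 25.2
position: [0.5782, 0.0446, 0.1821]
ee_rot: [-0.677, 1.792, -1.795]
force: [0.8, 0.9, -0.4]
width: 0.618
```

```bash
python3 -c "
from meas import *
todo(.5,-.11,.18,80)
im,d=get_image('scene'); np.savez('pics/scene5.npz',im=im,d=d); save('s5',im,(80,130,400,330),2.5)"
```

```text
clock 25.2 pos [0.5782 0.0446 0.1821] F [ 0.8  0.9 -0.4] T [ 0.04 -0.    0.01] w 0.618 j7 [ 0.11  0.43 -0.39  1.73  0.19  1.01 -1.18]
jaw ang -48.19 approach [ 0.009  0.001 -1.   ] d(0.1m) [-0.782 -1.546 -0.021] spin45 -1.151
```

View pics/s5.png

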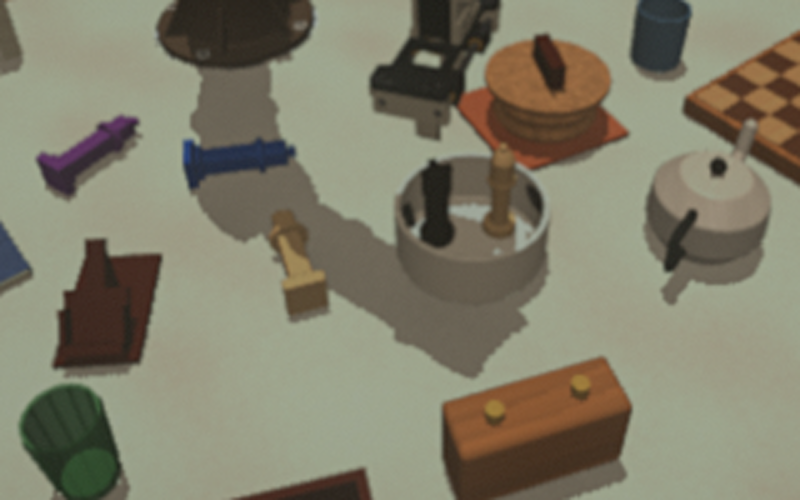

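The view shows the rook (437,205) and bishop (500,190) upright in the open crock, and the stopper upright on the tile (545,90). I'll refine the king's head position and the rest's pose from both clouds.

```bash
python3 - <<'E'
from meas import *
np.set_printoptions(precision=4,suppress=True)
for n,f in(('top','pics/top0.npz'),('scene','pics/scene5.npz')):
    im,d,P=get(n,f); hsv=cv2.cvtColor(im,cv2.COLOR_RGB2HSV)
    a=np.radians(169.7); ax=np.array([np.cos(a),np.sin(a)]); pr=np.array([-ax[1],ax[0]]); c=np.array([.533,-.1165])
    m=near(P,.533,-.1165,.09,.008,.06)&(im[...,0]>im[...,2]+15); q=P[m]; s=(q[:,:2]-c)@ax; t=(q[:,:2]-c)@pr
    print(n,'king s',np.percentile(s,[0,1,99,100]))
    for lo in np.arange(-.07,.07,.02):
        k=(s>lo)&(s<lo+.02)&(q[:,2]>.028)
        if k.sum()>2: print('  s %.2f t min %.4f max %.4f zmax %.4f'%(lo,t[k].min(),t[k].max(),q[k,2].max()))
    m=near(P,.4926,-.3184,.13,-.01,.12)&(hsv[...,1]>110)&(im.sum(-1)<190); m=cv2.morphologyEx(m.astype(np.uint8),cv2.MORPH_OPEN,np.ones((2,2)))>0
    q=P[m]; hi=q[q[:,2]>.05]; lo=q[q[:,2]<.022]
    b=np.linalg.svd(hi[:,:2]-hi[:,:2].mean(0),full_matrices=False)[2][0]; print(' spine dir',np.degrees(np.arctan2(b[1],b[0])),hi[:,:2].mean(0),len(hi))
    r=cv2.minAreaRect((q[:,:2]*1000).astype(np.float32)); print(' rest all rect',r)
    r=np.radians(-25); ex=np.array([np.cos(r),np.sin(r)]); ey=np.array([-ex[1],ex[0]]); l=(q[:,:2]-np.array([.4926,-.3184]))@np.c_[ex,ey]
    for x0 in np.arange(-.09,.09,.015):
        k=(l[:,0]>x0)&(l[:,0]<x0+.015)
        if k.sum()>2: print('   x %.3f y %.4f..%.4f z %.3f..%.3f'%(x0,l[k,1].min(),l[k,1].max(),q[k,2].min(),q[k,2].max()), 'y hi', l[k&(q[:,2]>.03),1].min(initial=9).round(4),l[k&(q[:,2]>.03),1].max(initial=-9).round(4))
E
```

```text
top king s [-0.0665 -0.0641  0.0681  0.0717]
  s -0.07 t min -0.0221 max 0.0222 zmax 0.0540
  s -0.05 t min -0.0162 max 0.0152 zmax 0.0469
  s -0.03 t min -0.0121 max 0.0119 zmax 0.0421
  s -0.01 t min -0.0128 max 0.0116 zmax 0.0412
  s 0.01 t min -0.0182 max 0.0190 zmax 0.0506
  s 0.03 t min -0.0207 max 0.0200 zmax 0.0448
  s 0.05 t min -0.0102 max 0.0124 zmax 0.0414
 spine dir -66.68889056099573 [ 0.4884 -0.3048] 119
 rest all rect ((402.87786865234375, -188.1473846435547), (143.16200256347656, 479.1384582519531), 31.7337646484375)
   x -0.090 y -0.0426..0.0357 z 0.003..0.016 y hi 9.0 -9.0
   x -0.075 y -0.0460..0.0369 z 0.003..0.015 y hi 9.0 -9.0
   x -0.060 y -0.0464..0.0362 z 0.003..0.016 y hi 9.0 -9.0
   x -0.045 y -0.0460..0.0366 z 0.001..0.015 y hi 9.0 -9.0
   x -0.030 y -0.0457..0.0358 z -0.001..0.094 y hi -0.0117 0.0126
   x -0.015 y -0.0449..0.0352 z 0.000..0.087 y hi -0.0117 0.0089
   x 0.000 y -0.0450..0.0370 z 0.002..0.069 y hi -0.0339 0.0343
   x 0.015 y -0.0457..0.0367 z 0.005..0.055 y hi -0.0333 0.0349
   x 0.030 y -0.0439..0.0366 z 0.006..0.055 y hi -0.0348 0.0345
 
[... 656 characters left out ...]
097290039)
   x -0.075 y -0.0064..0.0443 z 0.003..0.010 y hi 9.0 -9.0
   x -0.060 y -0.0378..0.0440 z 0.000..0.011 y hi 9.0 -9.0
   x -0.045 y -0.0385..0.0439 z -0.001..0.010 y hi 9.0 -9.0
   x -0.030 y -0.0038..0.0441 z 0.000..0.086 y hi -0.0038 0.0095
   x -0.015 y -0.0102..0.0446 z 0.000..0.082 y hi -0.0102 0.0099
   x 0.000 y -0.0267..0.0436 z -0.001..0.067 y hi -0.0267 0.031
   x 0.015 y -0.0268..0.0438 z -0.004..0.054 y hi -0.0268 0.0313
   x 0.030 y -0.0274..0.0439 z 0.000..0.052 y hi -0.0274 0.033
   x 0.045 y -0.0221..0.0439 z 0.001..0.046 y hi 0.0271 0.0332
   x 0.060 y -0.0366..0.0450 z 0.002..0.035 y hi -0.0251 0.034
   x 0.075 y -0.0217..0.0311 z 0.025..0.031 y hi -0.0217 0.0225
```

```bash
python3 - <<'E'
from meas import *
np.set_printoptions(precision=4,suppress=True)
r=np.radians(-25); ex=np.array([np.cos(r),np.sin(r)]); ey=np.array([-ex[1],ex[0]]); O=np.array([.4926,-.3184])
for n,f in(('top','pics/top0.npz'),('scene','pics/scene5.npz')):
    im,d,P=get(n,f); hsv=cv2.cvtColor(im,cv2.COLOR_RGB2HSV)
    l=(P[...,:2]-O)@np.c_[ex,ey]; z=P[...,2]
    m=(abs(l[...,0])<.11)&(abs(l[...,1])<.045)&(hsv[...,1]>110)&(im.sum(-1)<190)
    def st(k,t): print(n,t,'x',np.percentile(l[k,0],[0,5,50,95,100]) if k.any() else None, k.sum())
    st(m&(z>.075),'spine top'); st(m&(abs(l[...,1])<.03)&(z<.02),'base'); st(m&(z>.025)&(z<.04)&(l[...,0]>.04),'stop')
    k=m&(abs(l[...,1])<.008)&(z>.025)&(l[...,0]<.05)&(l[...,0]>-.03)
    print('  x+z of slope (expect .0704 - surface)',np.percentile((l[...,0]+z)[k],[10,50,90]),k.sum())
E
```

```text
top spine top x [-0.0289 -0.0287 -0.0202 -0.0076 -0.0051] 38
top base x [-0.0772 -0.0724 -0.036   0.0533  0.0635] 355
top stop x [0.0401 0.0412 0.0621 0.0686 0.069 ] 77
  x+z of slope (expect .0704 - surface) [0.0341 0.0676 0.0708] 86
scene spine top x [-0.0222 -0.0217 -0.0158 -0.01   -0.0066] 38
scene base x [-0.0741 -0.07   -0.0378  0.0502  0.0556] 231
scene stop x [0.0401 0.0417 0.071  0.076  0.0778] 139
  x+z of slope (expect .0704 - surface) [0.0632 0.0658 0.0689] 206
```

carry_out(
  steps=[0.7, -0.2, -0.3, 0, -0.19, 0.7, -0.4, -0.6, 0, -0.38, 0.7, -0.46, -0.77, 0, -0.56, 0.7, -0.46, -0.77, 0, -0.58, 0.7, -0.46, -0.77, 0, -0.58],
)

```text
clock: 25.75
position: [0.5289, -0.0332, 0.1761]
ee_rot: [-0.288, 2.075, -2.074]
force: [-0.4, 0.8, 0.3]
width: 0.698
```

carry_out(
  steps=[0.7, -0.2, -0.3, 0, -0.19, 0.7, -0.4, -0.6, 0, -0.38, 0.7, -0.44, -0.76, 0, -0.56, 0.7, -0.44, -0.76, 0, -0.58, 0.7, -0.44, -0.76, 0, -0.58, 0.7, -0.44, -0.76, 0, -0.58, 0.7, -0.44, -0.76, 0, -0.58],
)

```text
clock: 26.45
position: [0.4857, -0.1079, 0.1766]
ee_rot: [-0.189, -2.129, 2.128]
force: [0.1, 0.7, 0.7]
width: 0.701
```

carry_out(
  steps=[0.7, 0, 0, -0.4, 0, 0.7, 0, 0, -0.8, 0, 0.7, 0, 0, -0.95, 0, 0.7, 0, 0, -0.95, 0, 0.7, 0, 0, -0.95, 0],
)

```text
clock: 26.95
position: [0.4857, -0.1088, 0.0821]
ee_rot: [-0.192, -2.128, 2.127]
force: [0.0, 0.7, 0.5]
width: 0.701
```

```bash
python3 -c "
from meas import *
todo(.4887,-.1085,.006,79.7)"
```

```text
clock 26.95 pos [ 0.4857 -0.1088  0.0821] F [0.  0.7 0.5] T [ 0.04  0.01 -0.04] w 0.701 j7 [ 0.23  0.42 -0.15  2.03  0.1   0.7  -1.73]
jaw ang -100.3 approach [ 0.  0. -1.] d(0.1m) [ 0.03   0.003 -0.761] spin45 0.000
```

carry_out(
  steps=[0.7, 0.03, 0, -0.3, 0, 0.7, 0.03, 0, -0.6, 0, 0.7, 0.03, 0, -0.75, 0, 0.7, 0.03, 0, -0.75, 0, 0.7, 0.03, 0, -0.75, 0],
)

```text
clock: 27.45
position: [0.4893, -0.1093, 0.008]
ee_rot: [-0.195, -2.127, 2.127]
force: [0.8, -0.6, 1.5]
width: 0.698
```

carry_out(
  steps=[0.2, 0, 0, 0, 0, 0.2, 0, 0, 0, 0, 0.2, 0, 0, 0, 0, 0.2, 0, 0, 0, 0, 0.2, 0, 0, 0, 0, 0.2, 0, 0, 0, 0],
  grip_force=5,
)

```text
clock: 28.05
position: [0.4882, -0.1094, 0.0068]
ee_rot: [-0.193, -2.126, 2.126]
force: [0.0, -0.5, 2.1]
width: 0.282
```

```bash
python3 -c "
from meas import *
todo(.4887,-.1085,.006,79.7)"
```

```text
clock 28.05 pos [ 0.4882 -0.1094  0.0068] F [ 0.  -0.5  2.1] T [-0.04  0.1   0.04] w 0.282 j7 [ 0.21  0.55 -0.13  2.08  0.13  0.52 -1.77]
jaw ang -100.4 approach [-0. -0. -1.] d(0.1m) [ 0.005  0.009 -0.008] spin45 0.002
```

carry_out(
  steps=[0.2, 0.03, -0.005, 0.12, 0, 0.2, 0.084, -0.015, 0.257, 0, 0.2, 0.16, -0.03, 0.39, 0, 0.2, 0.243, -0.044, 0.511, 0, 0.2, 0.36, -0.066, 0.63, 0, 0.2, 0.486, -0.088, 0.731, 0, 0.2, 0.486, -0.088, 0.731, 0, 0.2, 0.486, -0.088, 0.731, 0],
)

```text
clock: 28.85
position: [0.5361, -0.118, 0.0793]
ee_rot: [-0.192, -2.126, 2.126]
force: [-0.9, 0.2, -2.1]
width: 0.287
```

```bash
python3 -c "
from meas import *
todo(.4887,-.1085,.006,79.7)
im,d=get_image('scene'); np.savez('pics/scene6.npz',im=im,d=d); save('s6',im,(110,110,310,270),4)"
```

```text
clock 28.85 pos [ 0.5361 -0.118   0.0793] F [-0.9  0.2 -2.1] T [ 0.09  0.18 -0.02] w 0.287 j7 [ 0.23  0.49 -0.15  1.91  0.1   0.75 -1.73]
jaw ang -100.39 approach [-0.001  0.    -1.   ] d(0.1m) [-0.474  0.095 -0.733] spin45 0.002
```

View pics/s6.png

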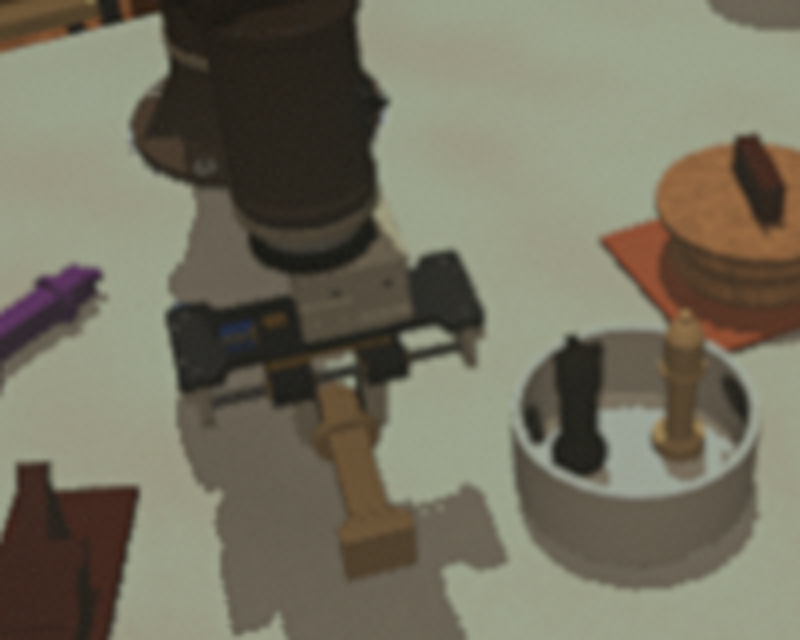

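The crop shows the king held by its head, with its foot at (378,540). It looks raised off the table, so I'll measure the tilt.

```bash
cat >> meas.py <<'E'
def ktilt(dirdeg,n='scene',store=None,rad=.16):
    "tilt of king's foot-wards direction below horizontal; upper surface of the stem"
    im,d,P=get(n,store); p=np.array(arm.observe()['position']); a=np.radians(dirdeg); f=np.array([np.cos(a),np.sin(a)]); t=np.array([-f[1],f[0]])
    l=(P[...,:2]-p[:2])@np.c_[f,t]; hsv=cv2.cvtColor(im,cv2.COLOR_RGB2HSV)
    m=(abs(l[...,1])<.008)&(l[...,0]>-.02)&(l[...,0]<.14)&(P[...,2]>.012)&(P[...,2]<p[2]+.04)&(im[...,0]>im[...,2]*1.3)&(hsv[...,1]>60)
    s,z=l[...,0][m],P[...,2][m]
    for lo in np.arange(-.02,.14,.01):
        k=(s>=lo)&(s<lo+.01)
        if k.sum()>1: print('   s %.3f z %.4f..%.4f (grip z %.4f)'%(lo+.005,z[k].min(),z[k].max(),p[2]+.0188))
E
python3 -c "
from meas import *
ktilt(-10.4,'scene','pics/scene6.npz')"
```

```text
s -0.015 z 0.1092..0.1100 (grip z 0.0978)
   s -0.005 z 0.1075..0.1113 (grip z 0.0978)
   s 0.005 z 0.1057..0.1104 (grip z 0.0978)
   s 0.015 z 0.1090..0.1155 (grip z 0.0978)
   s 0.025 z 0.1031..0.1164 (grip z 0.0978)
   s 0.035 z 0.1006..0.1053 (grip z 0.0978)
   s 0.045 z 0.0984..0.1050 (grip z 0.0978)
   s 0.055 z 0.0968..0.1018 (grip z 0.0978)
   s 0.065 z 0.0976..0.1002 (grip z 0.0978)
   s 0.075 z 0.0942..0.0999 (grip z 0.0978)
   s 0.085 z 0.0925..0.0980 (grip z 0.0978)
   s 0.095 z 0.0945..0.0993 (grip z 0.0978)
   s 0.105 z 0.0562..0.1035 (grip z 0.0978)
   s 0.115 z 0.0718..0.1034 (grip z 0.0978)
```

carry_out(
  steps=[0.2, 0, 0, 0, 0, 0.2, 0, 0, 0, 0, 0.2, 0, 0, 0, 0, 0.2, 0, 0, 0, 0, 0.2, 0, 0, 0, 0],
  grip_force=3,
)

```text
clock: 29.4
position: [0.5367, -0.1181, 0.0798]
ee_rot: [-0.193, -2.126, 2.126]
force: [-0.4, 0.1, -1.7]
width: 0.283
```

```bash
python3 -c "
from meas import *
todo(.4887,-.1085,.006,79.7)
ktilt(-10.4)"
```

```text
clock 29.4 pos [ 0.5367 -0.1181  0.0798] F [-0.4  0.1 -1.7] T [ 0.08  0.12 -0.02] w 0.283 j7 [ 0.23  0.49 -0.15  1.91  0.1   0.75 -1.73]
jaw ang -100.39 approach [-0. -0. -1.] d(0.1m) [-0.48   0.096 -0.738] spin45 0.002
   s -0.015 z 0.1086..0.1101 (grip z 0.0986)
   s -0.005 z 0.1062..0.1128 (grip z 0.0986)
   s 0.005 z 0.1062..0.1117 (grip z 0.0986)
   s 0.015 z 0.1139..0.1163 (grip z 0.0986)
   s 0.025 z 0.1038..0.1162 (grip z 0.0986)
   s 0.035 z 0.1007..0.1062 (grip z 0.0986)
   s 0.045 z 0.0997..0.1052 (grip z 0.0986)
   s 0.055 z 0.0972..0.1028 (grip z 0.0986)
   s 0.065 z 0.0959..0.1017 (grip z 0.0986)
   s 0.075 z 0.0957..0.0984 (grip z 0.0986)
   s 0.085 z 0.0934..0.0985 (grip z 0.0986)
   s 0.095 z 0.0960..0.1000 (grip z 0.0986)
   s 0.105 z 0.0578..0.1056 (grip z 0.0986)
   s 0.115 z 0.0815..0.1044 (grip z 0.0986)
```

Even at 3 N the pads hold the king at about 12° instead of letting it swing. I'll try short upward jerks at the low grip force, so inertia turns the foot down.

carry_out(
  steps=[0.2, 0, 0, 0.5, 0, 0.2, 0, 0, 0.8, 0, 0.2, 0, 0, 0.8, 0, 0.2, 0, 0, 0.65, 0, 0.2, 0, 0, 0.5, 0, 0.2, 0, 0, 0.35, 0, 0.2, 0, 0, 0.2, 0, 0.2, 0, 0, 0.2, 0, 0.2, 0, 0, 0.7, 0, 0.2, 0, 0, 0.9, 0, 0.2, 0, 0, 0.9, 0],
)

```text
clock: 30.55
position: [0.5385, -0.1184, 0.1723]
ee_rot: [-0.199, -2.128, 2.129]
force: [0.1, 0.4, -1.7]
width: 0.284
```

```bash
python3 -c "
from meas import *
todo(.4887,-.1085,.006,79.7)
ktilt(-10.4)"
```

```text
clock 30.55 pos [ 0.5385 -0.1184  0.1723] F [ 0.1  0.4 -1.7] T [ 0.04  0.08 -0.01] w 0.284 j7 [ 0.24  0.37 -0.16  1.82  0.07  0.95 -1.7 ]
jaw ang -100.4 approach [ 0.005 -0.001 -1.   ] d(0.1m) [-0.498  0.099 -1.663] spin45 0.002
   s 0.005 z 0.1967..0.2100 (grip z 0.1892)
   s 0.015 z 0.0966..0.2004 (grip z 0.1892)
   s 0.025 z 0.0764..0.1938 (grip z 0.1892)
   s 0.035 z 0.0752..0.0867 (grip z 0.1892)
```

carry_out(
  steps=[0.2, 0, 0, 0, -0.1, 0.2, 0, 0, 0, -0.2, 0.2, 0, 0, 0, -0.32, 0.2, 0, 0, 0, -0.32, 0.2, 0, 0, 0, -0.32],
  grip_force=6,
)

```text
clock: 31.1
position: [0.536, -0.118, 0.1685]
ee_rot: [-0.431, -1.983, 1.983]
force: [0.0, -0.2, -1.0]
width: 0.282
```

```bash
cat >> meas.py <<'E'
def kcloud(dirdeg,n='scene',zlo=.02):
    im,d,P=get(n); p=np.array(arm.observe()['position']); a=np.radians(dirdeg); f=np.array([np.cos(a),np.sin(a)]); t=np.array([-f[1],f[0]])
    l=(P[...,:2]-p[:2])@np.c_[f,t]; hsv=cv2.cvtColor(im,cv2.COLOR_RGB2HSV)
    m=(abs(l[...,1])<.05)&(abs(l[...,0])<.1)&(P[...,2]>zlo)&(P[...,2]<p[2]+.005)&(im[...,0]>im[...,2]*1.25)&(hsv[...,1]>50)
    g=p[2]+.0188
    for lo in np.arange(zlo,g,.012):
        k=m&(P[...,2]>=lo)&(P[...,2]<lo+.012)
        if k.sum()>3: print('   z %.3f (below grip %.3f) s %.4f..%.4f t %.4f..%.4f n %d'%(lo,g-lo,l[k,0].min(),l[k,0].max(),l[k,1].min(),l[k,1].max(),k.sum()))
    v,u=np.nonzero(m); return im,(u.min()-8,max(v.min()-40,0),u.max()+8,v.max()+8)
E
python3 -c "
from meas import *
todo(.4903+.0547*.9063,-.3174-.0547*.4226,.19,-25-90)
im,b=kcloud(-25); print(b); save('s7',im,(110,90,310,250),4)"
```

```text
clock 31.1 pos [ 0.536  -0.118   0.1685] F [ 0.  -0.2 -1. ] T [0.06 0.01 0.02] w 0.282 j7 [ 0.2   0.38 -0.1   1.83  0.05  0.94 -1.93]
jaw ang -114.63 approach [-0.002  0.    -1.   ] d(0.1m) [ 0.039 -2.225  0.215] spin45 -0.008
   z 0.068 (below grip 0.120) s -0.0088..0.0305 t -0.0206..0.0231 n 47
   z 0.080 (below grip 0.108) s -0.0163..0.0305 t -0.0213..0.0244 n 131
   z 0.092 (below grip 0.096) s -0.0038..0.0219 t -0.0144..0.0175 n 47
   z 0.104 (below grip 0.084) s 0.0146..0.0190 t -0.0100..0.0141 n 33
   z 0.116 (below grip 0.072) s 0.0137..0.0193 t -0.0112..0.0147 n 35
   z 0.128 (below grip 0.060) s 0.0129..0.0180 t -0.0114..0.0142 n 40
   z 0.140 (below grip 0.048) s 0.0107..0.0178 t -0.0105..0.0146 n 37
   z 0.152 (below grip 0.036) s 0.0136..0.0247 t -0.0179..0.0193 n 20
   z 0.164 (below grip 0.024) s 0.0052..0.0257 t -0.0206..0.0224 n 90
(np.int64(175), np.int64(154), np.int64(212), np.int64(236))
```

View pics/s7.png

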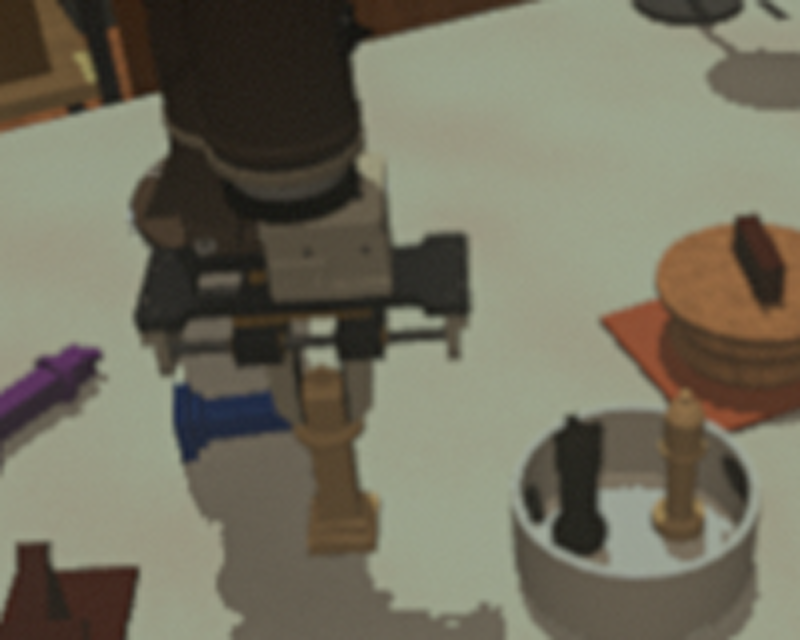

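The crop shows the king hanging upright from the gripper, foot at (343,530). Next I carry it over the rest's V.

carry_out(
  steps=[0.2, 0, 0, 0.2, 0, 0.2, 0, -0.2, 0.45, 0, 0.2, 0, -0.45, 0.45, 0, 0.2, 0, -0.7, 0.45, 0, 0.2, 0, -0.7, 0.45, 0],
)

```text
clock: 31.65
position: [0.5359, -0.1927, 0.2145]
ee_rot: [-0.439, -1.978, 1.982]
force: [0.5, 0.4, -1.4]
width: 0.284
```

carry_out(
  steps=[0.2, 0.01, -0.25, 0, 0, 0.2, 0.02, -0.5, 0, 0, 0.2, 0.02, -0.76, 0, 0, 0.2, 0.02, -0.76, 0, 0],
)

```text
clock: 32.05
position: [0.5377, -0.2683, 0.2141]
ee_rot: [-0.438, -1.978, 1.982]
force: [-0.4, -0.4, -1.7]
width: 0.284
```

carry_out(
  steps=[0.2, 0.01, -0.25, 0, 0, 0.2, 0.02, -0.5, 0, 0, 0.2, 0.02, -0.76, 0, 0, 0.2, 0.02, -0.76, 0, 0, 0.2, 0.02, -0.76, 0, 0, 0.2, 0.02, -0.76, 0, 0],
)

```text
clock: 32.65
position: [0.5412, -0.3383, 0.2145]
ee_rot: [-0.433, -1.985, 1.982]
force: [-0.4, 0.2, -1.2]
width: 0.282
```

```bash
python3 -c "
from meas import *
todo(.5399,-.3405,.1335,-25-90)
kcloud(-25,zlo=.1)"
```

```text
clock 32.65 pos [ 0.5412 -0.3383  0.2145] F [-0.4  0.2 -1.2] T [ 0.03  0.05 -0.04] w 0.282 j7 [ 0.49  0.47 -0.03  1.55  0.01  1.12 -1.54]
jaw ang -114.67 approach [-0.     0.001 -1.   ] d(0.1m) [-0.013 -0.022 -0.81 ] spin45 -0.007
   z 0.112 (below grip 0.121) s -0.0195..0.0296 t -0.0209..0.0255 n 71
   z 0.124 (below grip 0.109) s -0.0167..0.0299 t -0.0209..0.0252 n 174
   z 0.136 (below grip 0.097) s -0.0087..0.0233 t -0.0139..0.0180 n 84
   z 0.148 (below grip 0.085) s -0.0010..0.0186 t -0.0114..0.0151 n 57
   z 0.160 (below grip 0.073) s -0.0013..0.0194 t -0.0105..0.0147 n 60
   z 0.172 (below grip 0.061) s -0.0034..0.0185 t -0.0114..0.0144 n 61
   z 0.184 (below grip 0.049) s -0.0043..0.0176 t -0.0103..0.0151 n 58
   z 0.196 (below grip 0.037) s 0.0085..0.0262 t -0.0055..0.0215 n 24
   z 0.208 (below grip 0.025) s -0.0028..0.0266 t -0.0188..0.0239 n 136
```

carry_out(
  steps=[0.2, -0.02, -0.035, -0.2, 0, 0.2, -0.02, -0.035, -0.4, 0, 0.2, -0.02, -0.035, -0.6, 0, 0.2, -0.02, -0.035, -0.67, 0, 0.2, -0.02, -0.035, -0.67, 0, 0.2, -0.02, -0.035, -0.67, 0],
)

```text
clock: 33.3
position: [0.5395, -0.3434, 0.1488]
ee_rot: [-0.436, -1.983, 1.983]
force: [0.1, -0.8, -2.3]
width: 0.279
```

```bash
python3 -c "
from meas import *
todo(.5399,-.3405,.1335,-25-90)
im,d=get_image('scene'); a=np.clip(im[185:285,70:190]*1.6,0,255).astype(np.uint8); save('s8',a,None,6)"
```

```text
clock 33.3 pos [ 0.5395 -0.3434  0.1488] F [ 0.1 -0.8 -2.3] T [ 0.02 -0.01  0.02] w 0.279 j7 [ 0.5   0.53 -0.03  1.63  0.02  0.99 -1.53]
jaw ang -114.75 approach [ 0.001 -0.    -1.   ] d(0.1m) [ 0.004  0.029 -0.153] spin45 -0.005
```

View pics/s8.png

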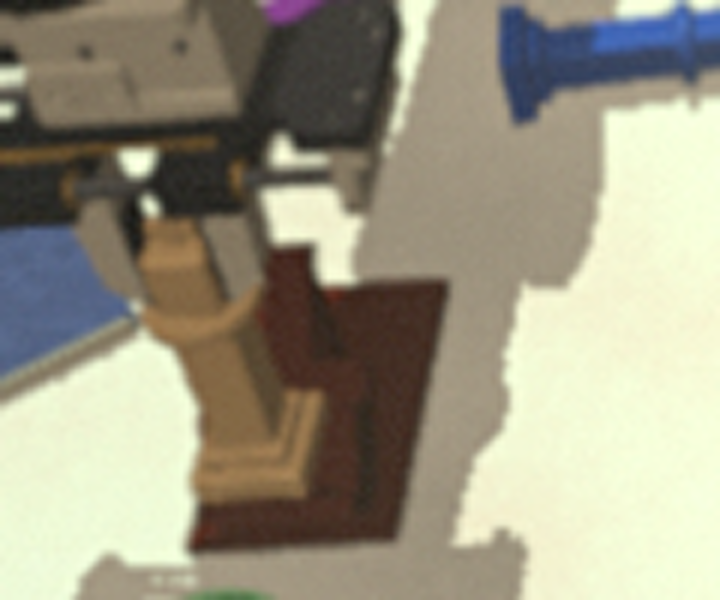

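```bash
python3 -c "
from meas import *
np.set_printoptions(precision=2,suppress=True)
r=np.radians(-25); ex=np.array([np.cos(r),np.sin(r)]); ey=np.array([-ex[1],ex[0]])
def W(x,y,z): return np.r_[np.array([.4903,-.3174])+x*ex+y*ey,z]
def px(p): return (proj('scene',p)-[70,185])*6
print('base front corners',px([W(.075,-.045,0),W(.075,.045,0),W(-.075,.045,0),W(-.075,.045,.008)]))
p=np.array(arm.observe()['position'])
f=lambda s,t,z: np.r_[p[:2]+s*ex+t*ey,z]
zb=p[2]+.0188-.114
print('foot front bottom/top',px([f(.023,-.023,zb),f(.023,.023,zb),f(.023,.023,zb+.014),f(.023,-.023,zb+.014),f(-.023,.023,zb+.014)]))
l=(p[:2]-[.4903,-.3174]); print('tool in rest frame',l@ex,l@ey,zb)
"
```

```text
base front corners [[183.97 558.25]
 [396.12 545.13]
 [450.3  285.75]
 [446.83 274.37]]
foot front bottom/top [[190.01 484.58]
 [303.25 477.72]
 [294.43 456.25]
 [179.98 463.15]
 [317.36 368.85]]
tool in rest frame 0.05577317569450268 -0.0029835857459422177 0.053858987853986975
```

carry_out(
  steps=[0.2, 0.01, 0.03, 0, 0, 0.2, 0.01, 0.03, -0.04, 0, 0.2, 0.01, 0.03, -0.08, 0, 0.2, 0.01, 0.03, -0.1, 0, 0.2, 0.01, 0.03, -0.1, 0],
)

```text
clock: 33.85
position: [0.5395, -0.3406, 0.1373]
ee_rot: [-0.435, -1.982, 1.982]
force: [-0.2, -0.3, -1.1]
width: 0.283
```

```bash
cat >> meas.py <<'E'
def rf():
    r=np.radians(-25); ex=np.array([np.cos(r),np.sin(r)]); ey=np.array([-ex[1],ex[0]]); s=arm.observe(); p=np.array(s['position']); l=p[:2]-[.4903,-.3174]
    F=np.array(s['force']); print('rest frame grip x %.1f y %.1f z %.1f mm'%(l@ex*1e3,l@ey*1e3,(p[2]+.0188)*1e3),'F',(F[:2]@ex).round(1),(F[:2]@ey).round(1),F[2].round(1),'w',s['width'],'t',s['clock'])
E
python3 -c "
from meas import *
rf()"
```

```text
rest frame grip x 54.4 y -0.2 z 156.1 mm F -0.1 -0.4 -1.1 w 0.2825649971668739 t 33.85
```

carry_out(
  steps=[0.2, 0, 0, -0.02, 0, 0.2, 0, 0, -0.04, 0, 0.2, 0, 0, -0.04, 0, 0.2, 0, 0, -0.04, 0],
)

```text
clock: 34.25
position: [0.5398, -0.3407, 0.1338]
ee_rot: [-0.436, -1.982, 1.982]
force: [0.2, 0.6, -1.2]
width: 0.283
```

```bash
python3 -c "
from meas import *
rf(); kcloud(-25,zlo=.03)"
```

```text
rest frame grip x 54.7 y -0.2 z 152.6 mm F -0.1 0.6 -1.2 w 0.28303867618217454 t 34.25
   z 0.030 (below grip 0.123) s -0.0706..0.0301 t -0.0307..0.0346 n 146
   z 0.042 (below grip 0.111) s -0.0707..0.0296 t -0.0324..0.0338 n 289
   z 0.054 (below grip 0.099) s -0.0742..0.0235 t -0.0162..0.0241 n 132
   z 0.066 (below grip 0.087) s -0.0708..0.0209 t -0.0116..0.0147 n 90
   z 0.078 (below grip 0.075) s -0.0748..0.0198 t -0.0102..0.0150 n 73
   z 0.090 (below grip 0.063) s -0.0730..0.0186 t -0.0115..0.0155 n 57
   z 0.102 (below grip 0.051) s -0.0019..0.0181 t -0.0111..0.0151 n 49
   z 0.114 (below grip 0.039) s 0.0104..0.0248 t -0.0047..0.0224 n 19
   z 0.126 (below grip 0.027) s -0.0005..0.0268 t -0.0208..0.0248 n 116
   z 0.138 (below grip 0.015) s 0.0095..0.0170 t -0.0073..0.0232 n 4
```

carry_out(
  steps=[0.2, 0, 0, -0.02, 0, 0.2, 0, 0, -0.04, 0, 0.2, 0, 0, -0.05, 0, 0.2, 0, 0, -0.05, 0],
)

```text
clock: 34.7
position: [0.5414, -0.3415, 0.132]
ee_rot: [-0.441, -1.983, 1.985]
force: [-3.4, 3.2, 19.9]
width: 0.282
```

```bash
python3 -c "
from meas import *
rf()"
```

```text
rest frame grip x 56.5 y -0.2 z 150.8 mm F -4.4 1.4 19.9 w 0.2824926827633599 t 34.7
```

carry_out(
  steps=[0.2, 0, 0, 0.03, 0, 0.2, -0.035, 0.016, 0.036, 0, 0.2, -0.071, 0.033, 0.034, 0, 0.2, -0.106, 0.05, 0.028, 0, 0.2, -0.141, 0.066, 0.018, 0, 0.2, -0.176, 0.082, 0.007, 0, 0.2, -0.211, 0.098, -0.007, 0, 0.2, -0.211, 0.098, -0.007, 0, 0.2, -0.211, 0.098, -0.007, 0],
  grip_force=5,
)

```text
clock: 35.6
position: [0.5188, -0.331, 0.1283]
ee_rot: [-0.436, -1.982, 1.982]
force: [2.0, -0.4, 3.8]
width: 0.279
```

```bash
python3 -c "
from meas import *
rf(); kcloud(-25,zlo=.03)"
```

```text
rest frame grip x 31.6 y -0.2 z 147.1 mm F 1.9 0.5 3.8 w 0.27863841709080905 t 35.6
   z 0.030 (below grip 0.117) s -0.0454..0.0558 t -0.0348..0.0350 n 147
   z 0.042 (below grip 0.105) s -0.0457..0.0568 t -0.0330..0.0342 n 288
   z 0.054 (below grip 0.093) s -0.0509..0.0465 t -0.0155..0.0188 n 133
   z 0.066 (below grip 0.081) s -0.0474..0.0392 t -0.0112..0.0152 n 99
   z 0.078 (below grip 0.069) s -0.0510..0.0339 t -0.0120..0.0154 n 73
   z 0.090 (below grip 0.057) s 0.0021..0.0304 t -0.0107..0.0154 n 63
   z 0.102 (below grip 0.045) s 0.0013..0.0268 t -0.0114..0.0151 n 65
   z 0.114 (below grip 0.033) s 0.0001..0.0265 t -0.0107..0.0244 n 32
   z 0.126 (below grip 0.021) s 0.0029..0.0280 t -0.0202..0.0239 n 92
```

carry_out(
  steps=[0.2, -0.047, 0.022, -0.025, 0, 0.2, -0.094, 0.044, -0.053, 0, 0.2, -0.147, 0.069, -0.093, 0, 0.2, -0.197, 0.092, -0.136, 0, 0.2, -0.246, 0.115, -0.188, 0, 0.2, -0.291, 0.136, -0.242, 0, 0.2, -0.33, 0.154, -0.298, 0, 0.2, -0.365, 0.17, -0.345, 0, 0.2, -0.365, 0.17, -0.345, 0, 0.2, -0.365, 0.17, -0.345, 0],
)

```text
clock: 36.65
position: [0.4851, -0.3154, 0.1027]
ee_rot: [-0.447, -1.983, 1.989]
force: [-21.7, 13.2, 92.0]
width: 0.284
```

```bash
python3 -c "
from meas import *
rf(); kcloud(-25,zlo=.03)
im,d=get_image('scene'); a=np.clip(im[175:285,70:190]*1.5,0,255).astype(np.uint8); save('s9',a,None,5)"
```

```text
rest frame grip x -5.6 y -0.4 z 121.5 mm F -25.3 2.8 92.0 w 0.2836264787897335 t 36.65
   z 0.030 (below grip 0.092) s -0.0111..0.0844 t -0.0327..0.0346 n 169
   z 0.042 (below grip 0.080) s -0.0099..0.0918 t -0.0324..0.0350 n 240
   z 0.054 (below grip 0.068) s -0.0152..0.0880 t -0.0242..0.0320 n 181
   z 0.066 (below grip 0.056) s -0.0131..0.0616 t -0.0111..0.0153 n 104
   z 0.078 (below grip 0.044) s 0.0083..0.0482 t -0.0103..0.0155 n 92
   z 0.090 (below grip 0.032) s 0.0022..0.0361 t -0.0096..0.0240 n 80
   z 0.102 (below grip 0.020) s 0.0075..0.0252 t -0.0192..0.0224 n 25
```

View pics/s9.png

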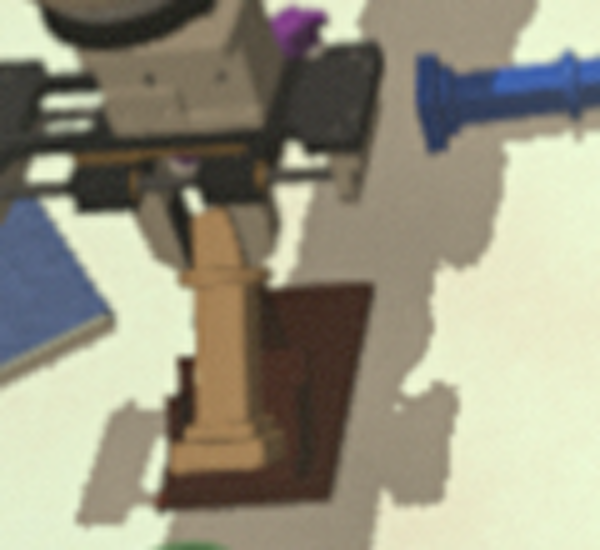

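The force has reached 92 N. The king is already at about 45° and I'm pressing it into the seat, so I'll back off and let go.

carry_out(
  steps=[0.2, 0, 0, 0.08, 0, 0.2, 0, 0, 0.08, 0],
)

```text
clock: 36.95
position: [0.4838, -0.3147, 0.1043]
ee_rot: [-0.441, -1.983, 1.986]
force: [-1.8, 1.4, 17.3]
width: 0.286
```

```bash
python3 -c "
from meas import *
rf(); kcloud(-25,zlo=.03)"
```

```text
rest frame grip x -7.0 y -0.3 z 123.1 mm F -2.2 0.5 17.3 w 0.28631943340648114 t 36.95
   z 0.030 (below grip 0.093) s -0.0083..0.0860 t -0.0328..0.0350 n 169
   z 0.042 (below grip 0.081) s -0.0061..0.0936 t -0.0325..0.0341 n 239
   z 0.054 (below grip 0.069) s -0.0136..0.0915 t -0.0200..0.0341 n 183
   z 0.066 (below grip 0.057) s -0.0100..0.0620 t -0.0110..0.0155 n 97
   z 0.078 (below grip 0.045) s 0.0102..0.0529 t -0.0106..0.0153 n 97
   z 0.090 (below grip 0.033) s 0.0055..0.0402 t -0.0100..0.0237 n 74
   z 0.102 (below grip 0.021) s 0.0100..0.0259 t -0.0201..0.0243 n 34
```

carry_out(
  steps=[0.2, 0, 0, 0.02, 0, 0.3, 0, 0, 0.02, 0, 0.5, 0, 0, 0.02, 0, 0.6, 0, 0, 0.02, 0, 0.6, 0, 0, 0.02, 0, 0.6, 0, 0, 0.02, 0, 0.6, 0, 0, 0.02, 0],
)

```text
clock: 37.7
position: [0.4821, -0.3138, 0.1035]
ee_rot: [-0.435, -1.982, 1.982]
force: [0.2, -0.0, 0.3]
width: 0.597
```

```bash
python3 -c "
from meas import *
rf(); kcloud(-25,zlo=.03)"
```

```text
rest frame grip x -8.9 y -0.2 z 122.3 mm F 0.2 0.1 0.3 w 0.5971454261126173 t 37.7
   z 0.030 (below grip 0.092) s -0.0063..0.0866 t -0.0338..0.0354 n 165
   z 0.042 (below grip 0.080) s -0.0064..0.0950 t -0.0325..0.0335 n 230
   z 0.054 (below grip 0.068) s -0.0107..0.0920 t -0.0205..0.0240 n 187
   z 0.066 (below grip 0.056) s -0.0094..0.0654 t -0.0112..0.0155 n 102
   z 0.078 (below grip 0.044) s 0.0141..0.0547 t -0.0109..0.0156 n 94
   z 0.090 (below grip 0.032) s -0.0029..0.0408 t -0.0101..0.0213 n 83
   z 0.102 (below grip 0.020) s 0.0042..0.0301 t -0.0318..0.0245 n 32
```

The readings put the king home in the rest: stem surface at x+z ≈ 122 mm (121 expected) and the foot corner at the stop. It has been let go. Now I take it up again and jerk it upright.

carry_out(
  steps=[0.6, 0, 0, 0, 0, 0.6, 0, 0, 0, 0, 0.6, 0, 0, -0.04, 0, 0.6, 0, 0, -0.08, 0, 0.6, 0, 0, -0.08, 0, 0.2, 0, 0, -0.08, 0, 0.2, 0, 0, -0.08, 0, 0.2, 0, 0, -0.08, 0, 0.2, 0, 0, -0.08, 0, 0.2, 0, 0, -0.08, 0],
  grip_force=5,
)

```text
clock: 38.75
position: [0.4822, -0.3139, 0.0957]
ee_rot: [-0.436, -1.982, 1.982]
force: [0.1, -0.6, -1.5]
width: 0.488
```

carry_out(
  steps=[0.2, 0, 0, 0.1, 0, 0.2, 0, 0, 0.25, 0, 0.2, 0, 0, 0.4, 0, 0.2, 0, 0, 0.55, 0, 0.2, 0, 0, 0.7, 0, 0.2, 0, 0, 0.85, 0, 0.2, 0, 0, 0.95, 0, 0.2, 0, 0, 0.95, 0],
)

```text
clock: 39.55
position: [0.483, -0.3142, 0.1924]
ee_rot: [-0.439, -1.982, 1.984]
force: [-0.3, 0.6, -1.5]
width: 0.488
```

```bash
python3 -c "
from meas import *
rf(); kcloud(-25,zlo=.1)"
```

```text
rest frame grip x -8.0 y -0.2 z 211.2 mm F -0.5 0.5 -1.5 w 0.4878681450226677 t 39.55
   z 0.100 (below grip 0.110) s -0.0041..0.0449 t -0.0201..0.0250 n 83
   z 0.112 (below grip 0.098) s -0.0015..0.0433 t -0.0216..0.0252 n 160
   z 0.124 (below grip 0.086) s 0.0115..0.0326 t -0.0103..0.0158 n 55
   z 0.136 (below grip 0.074) s 0.0081..0.0312 t -0.0117..0.0150 n 55
   z 0.148 (below grip 0.062) s 0.0120..0.0308 t -0.0106..0.0154 n 57
   z 0.160 (below grip 0.050) s 0.0073..0.0296 t -0.0108..0.0154 n 53
   z 0.172 (below grip 0.038) s 0.0072..0.0281 t -0.0112..0.0148 n 54
   z 0.184 (below grip 0.026) s -0.0084..0.0354 t -0.0231..0.0235 n 49
   z 0.196 (below grip 0.014) s -0.0035..0.0338 t 0.0001..0.0219 n 4
```

The fingers closed on the collar: width 45 mm, not 26. The king hangs nearly upright on a poor hold, so I'll set it down on free table, let go and re-grip the head.

carry_out(
  steps=[0.2, 0, 0, 0.15, 0, 0.2, 0, 0, 0.3, 0, 0.2, 0, 0.15, 0.3, 0, 0.2, 0, 0.35, 0.3, 0, 0.2, 0, 0.55, 0.3, 0, 0.2, 0, 0.75, 0.3, 0, 0.2, 0, 0.9, 0.3, 0, 0.2, 0, 1, 0.3, 0, 0.2, 0, 1, 0.3, 0, 0.2, 0, 1, 0.3, 0],
)

```text
clock: 40.6
position: [0.4821, -0.2144, 0.2205]
ee_rot: [-0.436, -1.981, 1.982]
force: [0.4, -0.9, -1.7]
width: 0.488
```

carry_out(
  steps=[0.2, 0, 0.1, -0.2, 0, 0.2, 0, 0.1, -0.5, 0, 0.2, 0, 0.1, -0.8, 0, 0.2, 0, 0.1, -0.95, 0, 0.2, 0, 0.1, -0.95, 0, 0.2, 0, 0.1, -0.95, 0],
)

```text
clock: 41.2
position: [0.4824, -0.2047, 0.1259]
ee_rot: [-0.437, -1.981, 1.982]
force: [0.1, 0.1, -0.3]
width: 0.49
```

```bash
python3 -c "
from meas import *
todo(0,0,0); kcloud(-25,zlo=.008)"
```

```text
clock 41.2 pos [ 0.4824 -0.2047  0.1259] F [ 0.1  0.1 -0.3] T [ 0.05  0.02 -0.01] w 0.49 j7 [ 0.36  0.39 -0.08  1.93  0.04  0.82 -1.75]
jaw ang -114.86 approach [-0. -0. -1.] d(0.1m) [-4.824  2.047 -1.259] None
   z 0.032 (below grip 0.113) s -0.0023..0.0323 t -0.0203..0.0245 n 65
   z 0.044 (below grip 0.101) s -0.0139..0.0320 t -0.0216..0.0240 n 127
   z 0.056 (below grip 0.089) s -0.0006..0.0229 t -0.0117..0.0147 n 39
   z 0.068 (below grip 0.077) s 0.0014..0.0235 t -0.0112..0.0146 n 35
   z 0.080 (below grip 0.065) s 0.0004..0.0241 t -0.0114..0.0145 n 40
   z 0.092 (below grip 0.053) s -0.0017..0.0234 t -0.0099..0.0144 n 37
   z 0.104 (below grip 0.041) s 0.0071..0.0246 t -0.0109..0.0147 n 30
   z 0.116 (below grip 0.029) s 0.0083..0.0335 t -0.0237..0.0282 n 42
   z 0.128 (below grip 0.017) s -0.0050..0.0356 t -0.0305..0.0317 n 74
```

carry_out(
  steps=[0.2, 0, 0, -0.1, 0, 0.2, 0, 0, -0.2, 0, 0.2, 0, 0, -0.26, 0, 0.2, 0, 0, -0.3, 0, 0.2, 0, 0, -0.3, 0],
)

```text
clock: 41.75
position: [0.4819, -0.2037, 0.0951]
ee_rot: [-0.434, -1.982, 1.982]
force: [0.1, -0.4, -1.6]
width: 0.485
```

```bash
python3 -c "
from meas import *
todo(0,0,0); kcloud(-25,zlo=.004)"
```

```text
clock 41.75 pos [ 0.4819 -0.2037  0.0951] F [ 0.1 -0.4 -1.6] T [0.11 0.02 0.01] w 0.485 j7 [ 0.36  0.43 -0.08  1.96  0.05  0.75 -1.75]
jaw ang -114.79 approach [-0.001  0.    -1.   ] d(0.1m) [-4.819  2.037 -0.951] None
   z 0.004 (below grip 0.110) s -0.0132..0.0324 t -0.0220..0.0243 n 110
   z 0.016 (below grip 0.098) s -0.0082..0.0297 t -0.0206..0.0239 n 74
   z 0.028 (below grip 0.086) s -0.0017..0.0236 t -0.0112..0.0148 n 33
   z 0.040 (below grip 0.074) s 0.0006..0.0229 t -0.0110..0.0146 n 36
   z 0.052 (below grip 0.062) s 0.0001..0.0234 t -0.0125..0.0143 n 36
   z 0.064 (below grip 0.050) s -0.0006..0.0239 t -0.0102..0.0143 n 35
   z 0.076 (below grip 0.038) s 0.0117..0.0253 t -0.0107..0.0141 n 16
   z 0.088 (below grip 0.026) s -0.0126..0.0340 t -0.0267..0.0282 n 103
   z 0.100 (below grip 0.014) s 0.0003..0.0333 t -0.0042..0.0255 n 6
```

carry_out(
  steps=[0.2, 0, 0, -0.03, 0, 0.2, 0, 0, -0.05, 0, 0.2, 0, 0, -0.05, 0],
)

```text
clock: 42.1
position: [0.4827, -0.204, 0.0912]
ee_rot: [-0.437, -1.982, 1.983]
force: [-0.9, 0.1, 4.7]
width: 0.488
```

```bash
python3 -c "
from meas import *
todo(0,0,0)"
```

```text
clock 42.1 pos [ 0.4827 -0.204   0.0912] F [-0.9  0.1  4.7] T [0.15 0.23 0.03] w 0.488 j7 [ 0.36  0.44 -0.08  1.97  0.05  0.74 -1.75]
jaw ang -114.79 approach [ 0.001 -0.    -1.   ] d(0.1m) [-4.827  2.04  -0.912] None
```

carry_out(
  steps=[0.3, 0, 0, 0.02, 0, 0.65, 0, 0, 0.03, 0, 0.65, 0, 0, 0.03, 0, 0.65, 0, 0, 0.06, 0, 0.65, 0, 0, 0.14, 0, 0.65, 0.07, -0.03, 0.14, 0, 0.65, 0.07, -0.03, 0.14, 0, 0.65, 0.07, -0.03, 0.14, 0],
)

```text
clock: 42.9
position: [0.4895, -0.207, 0.1046]
ee_rot: [-0.436, -1.982, 1.982]
force: [-0.5, -0.2, -0.1]
width: 0.65
```

```bash
python3 -c "
from meas import *
todo(0,0,0); kcloud(-25,zlo=.004)"
```

```text
clock 42.9 pos [ 0.4895 -0.207   0.1046] F [-0.5 -0.2 -0.1] T [ 0.04  0.04 -0.  ] w 0.65 j7 [ 0.36  0.43 -0.08  1.94  0.05  0.78 -1.75]
jaw ang -114.8 approach [ 0. -0. -1.] d(0.1m) [-4.895  2.07  -1.046] None
   z 0.004 (below grip 0.119) s -0.0243..0.0222 t -0.0222..0.0244 n 117
   z 0.016 (below grip 0.107) s -0.0195..0.0204 t -0.0159..0.0233 n 70
   z 0.028 (below grip 0.095) s -0.0119..0.0124 t -0.0120..0.0141 n 36
   z 0.040 (below grip 0.083) s -0.0133..0.0126 t -0.0106..0.0141 n 34
   z 0.052 (below grip 0.071) s -0.0128..0.0108 t -0.0109..0.0146 n 38
   z 0.064 (below grip 0.059) s -0.0109..0.0107 t -0.0117..0.0144 n 39
   z 0.076 (below grip 0.047) s 0.0023..0.0109 t -0.0090..0.0141 n 19
   z 0.088 (below grip 0.035) s -0.0232..0.0203 t -0.0204..0.0239 n 98
   z 0.100 (below grip 0.023) s -0.0117..0.0186 t -0.0347..0.0384 n 50
```

carry_out(
  steps=[0.2, 0, 0, 0, 0, 0.2, 0, 0, 0, 0, 0.2, 0, 0, 0, 0, 0.2, 0, 0, 0, 0, 0.2, 0, 0, 0, 0, 0.2, 0, 0, 0.15, 0, 0.2, 0, 0, 0.4, 0, 0.2, 0, 0, 0.7, 0, 0.2, 0, 0, 1, 0, 0.2, 0, 0, 1, 0, 0.2, 0, 0, 1, 0],
  grip_force=15,
)

```text
clock: 44.05
position: [0.4893, -0.2069, 0.2048]
ee_rot: [-0.437, -1.982, 1.983]
force: [-0.7, 0.6, -1.4]
width: 0.278
```

```bash
python3 -c "
from meas import *
todo(.6478,.0573,.21,-108.1); kcloud(-25,zlo=.06)"
```

```text
clock 44.05 pos [ 0.4893 -0.2069  0.2048] F [-0.7  0.6 -1.4] T [ 0.08  0.02 -0.01] w 0.278 j7 [ 0.36  0.31 -0.08  1.83  0.03  1.01 -1.73]
jaw ang -114.8 approach [ 0.001 -0.    -1.   ] d(0.1m) [1.585 2.642 0.052] spin45 0.149
   z 0.096 (below grip 0.127) s -0.0259..0.0221 t -0.0209..0.0249 n 42
   z 0.108 (below grip 0.115) s -0.0230..0.0229 t -0.0218..0.0246 n 127
   z 0.120 (below grip 0.103) s -0.0195..0.0170 t -0.0154..0.0180 n 76
   z 0.132 (below grip 0.091) s -0.0047..0.0132 t -0.0112..0.0143 n 41
   z 0.144 (below grip 0.079) s -0.0072..0.0127 t -0.0103..0.0148 n 43
   z 0.156 (below grip 0.067) s -0.0062..0.0117 t -0.0119..0.0145 n 43
   z 0.168 (below grip 0.055) s -0.0072..0.0126 t -0.0109..0.0146 n 45
   z 0.180 (below grip 0.043) s 0.0030..0.0162 t -0.0114..0.0145 n 19
   z 0.192 (below grip 0.031) s -0.0069..0.0200 t -0.0186..0.0235 n 92
   z 0.204 (below grip 0.019) s 0.0088..0.0144 t -0.0162..0.0227 n 22
```

carry_out(
  steps=[0.2, 0.2, 0.2, 0.1, 0.05, 0.2, 0.5, 0.5, 0.1, 0.1, 0.2, 0.8, 0.88, 0.1, 0.15, 0.2, 0.8, 0.88, 0.1, 0.15, 0.2, 0.8, 0.88, 0.1, 0.15],
)

```text
clock: 44.6
position: [0.5688, -0.1173, 0.2127]
ee_rot: [-0.319, -2.052, 2.051]
force: [-0.1, -1.2, -1.5]
width: 0.281
```

carry_out(
  steps=[0.2, 0.3, 0.25, 0, 0, 0.2, 0.6, 0.5, 0, 0, 0.2, 0.8, 0.88, 0, 0, 0.2, 0.8, 0.88, 0, 0, 0.2, 0.8, 0.88, 0, 0],
)

```text
clock: 45.1
position: [0.6484, -0.031, 0.2132]
ee_rot: [-0.322, -2.05, 2.052]
force: [-0.5, -0.4, -1.2]
width: 0.284
```

carry_out(
  steps=[0.2, 0, 0.25, 0, 0, 0.2, 0, 0.5, 0, 0, 0.2, 0, 0.75, 0, 0, 0.2, 0, 0.88, 0, 0, 0.2, 0, 0.88, 0, 0, 0.2, 0, 0.88, 0, 0],
)

```text
clock: 45.7
position: [0.649, 0.0547, 0.2144]
ee_rot: [-0.327, -2.048, 2.052]
force: [0.8, -0.3, -2.0]
width: 0.286
```

```bash
python3 -c "
from meas import *
todo(.6488,.057,.114,-108.1)"
```

```text
clock 45.7 pos [0.649  0.0547 0.2144] F [ 0.8 -0.3 -2. ] T [ 0.07 -0.01 -0.01] w 0.286 j7 [-0.06  0.5  -0.16  1.51  0.08  1.15 -2.12]
jaw ang -108.15 approach [-0.    -0.002 -1.   ] d(0.1m) [-0.002  0.023 -1.004] spin45 0.001
```

carry_out(
  steps=[0.2, 0, 0.02, -0.2, 0, 0.2, 0, 0.02, -0.45, 0, 0.2, 0, 0.02, -0.7, 0, 0.2, 0, 0.02, -0.9, 0, 0.2, 0, 0.02, -0.98, 0, 0.2, 0, 0.02, -0.98, 0, 0.2, 0, 0.02, -0.98, 0],
)

```text
clock: 46.4
position: [0.6499, 0.0583, 0.1176]
ee_rot: [-0.328, -2.051, 2.051]
force: [1.3, 1.4, -1.3]
width: 0.283
```

```bash
python3 -c "
from meas import *
todo(.6488,.057,.1126,-108.1); kcloud(-18.1,zlo=.08)"
```

```text
clock 46.4 pos [0.6499 0.0583 0.1176] F [ 1.3  1.4 -1.3] T [0.11 0.01 0.  ] w 0.283 j7 [-0.07  0.58 -0.15  1.61  0.1   0.95 -2.15]
jaw ang -108.11 approach [ 0.001 -0.    -1.   ] d(0.1m) [-0.011 -0.013 -0.05 ] spin45 0.000
   z 0.080 (below grip 0.057) s -0.0562..0.0120 t -0.0479..0.0125 n 55
   z 0.092 (below grip 0.045) s -0.0667..0.0184 t -0.0482..0.0260 n 36
   z 0.104 (below grip 0.033) s -0.0750..0.0223 t -0.0495..0.0276 n 105
   z 0.116 (below grip 0.021) s -0.0690..0.0123 t -0.0127..0.0288 n 32
```

carry_out(
  steps=[0.2, 0, 0, -0.02, 0, 0.2, 0, 0, -0.04, 0, 0.2, 0, 0, -0.05, 0, 0.2, 0, 0, -0.05, 0],
)

```text
clock: 46.85
position: [0.6496, 0.0592, 0.1127]
ee_rot: [-0.327, -2.052, 2.052]
force: [-2.0, -0.4, 4.8]
width: 0.285
```

```bash
python3 -c "
from meas import *
todo(.6488,.057,.1126,-108.1)"
```

```text
clock 46.85 pos [0.6496 0.0592 0.1127] F [-2.  -0.4  4.8] T [-0.09  0.46  0.03] w 0.285 j7 [-0.07  0.59 -0.15  1.62  0.11  0.94 -2.15]
jaw ang -108.04 approach [ 0.001  0.    -1.   ] d(0.1m) [-0.008 -0.022 -0.001] spin45 -0.001
```

carry_out(
  steps=[0.55, 0, 0, 0, 0, 0.55, 0, 0, 0, 0, 0.55, 0, 0, 0, 0, 0.55, 0, 0, 0.2, 0, 0.55, 0, 0, 0.5, 0, 0.55, 0, 0, 1, 0, 0.55, 0, 0, 1, 0, 0.55, 0, 0, 1, 0],
)

```text
clock: 47.65
position: [0.65, 0.0594, 0.2131]
ee_rot: [-0.329, -2.054, 2.052]
force: [0.4, -0.3, -0.8]
width: 0.551
```

carry_out(
  steps=[0.55, 0, -0.4, 0.2, 0, 0.55, 0, -0.8, 0.2, 0, 0.55, 0, -1, 0.2, 0, 0.55, 0, -1, 0.2, 0],
)

```text
clock: 48.05
position: [0.6483, -0.0461, 0.23]
ee_rot: [-0.329, -2.044, 2.05]
force: [0.6, 0.5, 0.0]
width: 0.55
```

carry_out(
  steps=[0.55, -0.3, -0.4, 0, 0, 0.55, -0.6, -0.8, 0, 0, 0.55, -0.8, -1, 0, 0, 0.55, -0.8, -1, 0, 0, 0.55, -0.8, -1, 0, 0],
)

```text
clock: 48.55
position: [0.5688, -0.14, 0.2309]
ee_rot: [-0.324, -2.052, 2.05]
force: [0.2, -0.1, -1.0]
width: 0.554
```

```bash
python3 - <<'E'
from meas import *
np.set_printoptions(precision=4,suppress=True)
todo(0,0,0)
im,d=get_image('scene'); np.savez('pics/scene9.npz',im=im,d=d); save('s10',im,None,1.5)
P=cloud('scene',d)
hsv=cv2.cvtColor(im,cv2.COLOR_RGB2HSV)
disc('scene',.447,.28,.05,.12)
t=(hsv[...,0]<12)&(hsv[...,1]>150)&near(P,.44,.25,.2,-.01,.03); print('tile px',t.sum())
for nm,x,y in(('king',.6486,.058),('bishop',.598,.112),('rook',.5755,.044)):
    for z0,z1 in((.05,.08),(.08,.1),(.1,.115),(.115,.15)):
        m=near(P,x,y,.026,z0,z1); q=P[m]
        if len(q)>3: print(nm,z0,q.mean(0),'zmax',q[:,2].max(),'x',q[:,0].min(),q[:,0].max(),'y',q[:,1].min(),q[:,1].max(),len(q))
for nm,x,y in(('teapot',.7117,.3146),('tumbler',.6794,-.3828),('mug',.4187,.5053)):
    for f in('pics/scene0.npz','pics/scene9.npz'):
        Q=cloud('scene',np.load(f)['d']); m=near(Q,x,y,.07,.02,.13); print(nm,f[-10:],Q[m].mean(0))
E
```

```text
clock 48.55 pos [ 0.5688 -0.14    0.2309] F [ 0.2 -0.1 -1. ] T [0.11 0.02 0.06] w 0.554 j7 [ 0.25  0.38 -0.13  1.66  0.05  1.11 -1.78]
jaw ang -108.05 approach [-0.001  0.001 -1.   ] d(0.1m) [-5.688  1.4   -2.309] None
scene plane [-0.0001 -0.0023  0.0734] n 942 circle ((445.8787841796875, 281.3691101074219), 85.16490173339844)
tile px 290
king 0.05 [0.6569 0.0563 0.0645] zmax 0.07975583951644638 x 0.6387760500481111 0.6648295346952021 y 0.04569965678394877 0.06955402924546727 85
king 0.08 [0.6594 0.055  0.0878] zmax 0.09988312483099826 x 0.6499241618838627 0.6697436699594045 y 0.042634138082748185 0.06806495011855607 36
king 0.1 [0.6565 0.0558 0.1063] zmax 0.11490852767171766 x 0.6300525709734379 0.6715648324945834 y 0.03910557429137623 0.08224361805926395 115
king 0.115 [0.6535 0.0575 0.1308] zmax 0.14616606374671726 x 0.6358059543170584 0.6633972034629432 y 0.044646778386851715 0.07501307561687492 125
bishop 0.05 [0.609  0.1156 0.0629] zmax 0.07299370342909295 x 0.6048735489157302 0.6114822523712414 y 0.10901832162893516 0.12339984526843911 18
bishop 0.08 [0.6112 0.11   0.0898] zm
[... 374 characters left out ...]
.12201164843839762 58
rook 0.05 [0.5851 0.0381 0.0639] zmax 0.07989352230626101 x 0.5720351561019892 0.5922300629059221 y 0.029044460470442846 0.052147690399833635 65
rook 0.08 [0.5871 0.0362 0.0901] zmax 0.09943347178755857 x 0.5716919216851963 0.5940828314460269 y 0.025946092136617915 0.053235227446419564 64
rook 0.1 [0.5786 0.0417 0.1068] zmax 0.11410328553615656 x 0.5590774458134521 0.594064218924548 y 0.02641314379251175 0.0588175175426886 102
teapot scene0.npz [0.731  0.294  0.0804]
teapot scene9.npz [0.7309 0.2938 0.0802]
tumbler scene0.npz [ 0.6789 -0.383   0.0693]
tumbler scene9.npz [ 0.6789 -0.383   0.0692]
mug scene0.npz [0.418  0.506  0.0613]
mug scene9.npz [0.4179 0.5059 0.0613]
```

View pics/s10.png

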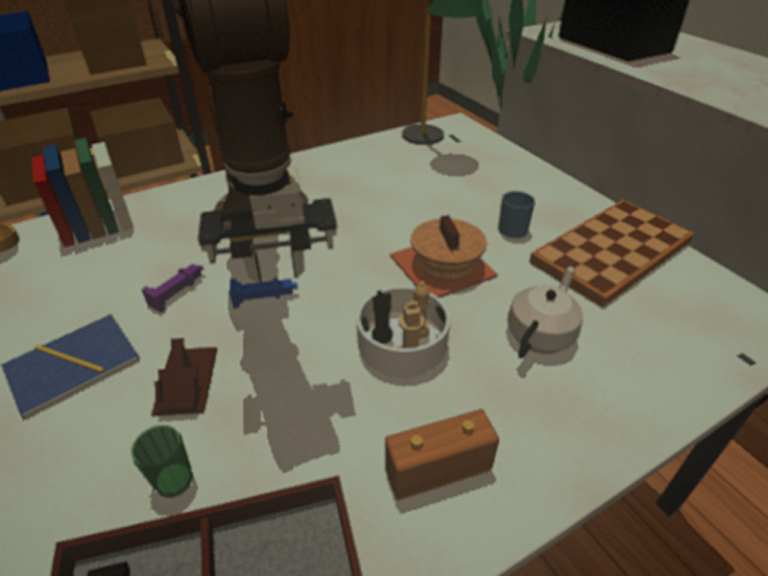

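The final view shows the king (412,325), bishop (423,300) and rook (382,317) upright in the crock. The stopper is on the tile (448,248), and the bystanders have not moved. Handing in.

```bash
python3 -c "
from h import *
print(arm.sign_off())"
```

```text
the job is handed in; nothing more can be done
None
```

The job is done and handed in at about 49 s on the robot clock; no verdict was reported.

**What I did**
- **Stopper:** I gripped the bar along its length, because the tool cannot tilt, and used that as a hinge. Then I rocked the stopper out: -y side first, then +y past both its ribs, then -y clear. It was set down upright on the tile.
- **Bishop and rook:** The one bishop and one rook on the table went into the crock. I found no second bishop or rook there.
- **King:** It was laid in the rest at about 45°, foot at the stop, and let go. I then took it up again and stood it in the crock.

**Last checks**
- **Stopper:** level, about 8 mm from the tile's centre. It showed no sign of being knocked.
- **Pieces:** king top at 146 mm, bishop at 134 mm and rook at 114 mm, as expected for all three standing upright on the crock floor.
- **Bystanders:** teapot, tumbler and mug shifted less than 1 mm.
- **Arm:** clear of everything.

**What went wrong on the way**
- **Swinging the king:** it would not swing freely in the pads even at 3 N, so I turned it upright with short upward jerks.
- **Force in the rest:** while laying the king in the rest I pressed to 92 N at the wrist (limit 120 N) before backing off.
- **Re-grip:** my first grip in the rest caught the collar instead of the head. I stood the king briefly on the table and gripped the head there.
- **Not measured:** the lip deflections could not be read directly. I kept them safe by how I rocked the stopper, and both lips looked at rest afterwards.

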